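Lay the washed block mould down to dry against the cleat

TASK

The tall square cheese mould stands on the slatted drying board with its mouth up. Using the fingertips only, tip it over onto its side, away from the wooden cleat at the end of the board, easing it down gently all the way instead of letting it fall, and push it along the board until its foot rests squarely against the cleat. Do not lift or carry the mould, and leave everything else where it stands.

Things in the scene. Friction and masses are not known exactly. Their poses are not given: they have to be found in the camera images.
- board: wooden drying board of lengthwise slats, fixed to the table, 400 mm long (its x axis) and 240 mm wide (its y axis), its top 24 mm above the table; origin at the centre of its underside, on the table. Its x axis points from the cleat to the free end
- cleat_face (a point): point at the middle of the cleat's inner face, at the level of the board's top; the cleat is a wooden batten 30 mm high above the board, 22 mm thick, right across the board's width near one end (160 mm from the board's centre). Axes as the board: x points square away from the cleat along the board, z up
- mould: tall square cheese mould of white plastic, loose, empty, open at the top: 84 x 84 mm over the bands at foot and rim, 190 mm tall, about 0.3 to 0.4 kg, centre of mass about half-way up. Origin at the centre of its underside, z axis towards its mouth. It starts upright on the board, about 10 to 45 mm from the cleat, its x axis pointing away from the cleat, square to one side (within 8 degrees of the board's x)
- mould_foot (a point): centre of the mould's underside (84 mm square)
- mould_mouth (a point): centre of the mould's open mouth, level with the rim, 190 mm from the foot. The mouth is 70 x 70 mm inside and clear down to the 6 mm floor; rim band 7 mm thick and 16 mm deep, walls below it 4 mm thick, flush inside
- mould_edge (a point): middle of the mould's bottom edge on its +x side (away from the cleat), 42 mm from the foot's centre: the edge it turns about. Pushed near its top the mould tips before it slides; leaning beyond about 24 degrees it falls over by itself unless held back, for instance by the inside of its rim on the cleat's side, and may then slide a little towards the cleat while it is let down
- basket_a: bystander: small round white basket mould standing bottom up on the board, 66 mm across, 62 mm tall; origin at the centre of its underside
- basket_b: bystander: low round white basket mould standing bottom up on the board, 68 mm across, 45 mm tall; origin at the centre of its underside
- follower: bystander: square white pressing plate 62 mm wide with a knob, 38 mm tall, on the board; origin at the centre of its underside
- salt_jar: bystander: jar with steel cap, 70 mm across, 95 mm tall, on the table; origin at the centre of its underside
- brush: bystander: wooden scrubbing brush 150 x 55 x 38 mm, on the table; origin at the centre of its underside
- small_cheese: bystander: small round cheese 104 mm across, 55 mm tall, on the table; origin at the centre of its underside
- apple: bystander: yellow apple 70 mm across, on the table; origin at its underside
Not all that is in view belongs to the job. Leave any red or turquoise look-alike of the mould alone.

How it is judged:
By the outcome, as a careful person would: the job done as asked, in the order asked, and still so for the second after the job is handed in, with the robot touching nothing.
It also fails if it takes over 70 s, if anything falls off the work surface, if the arm or the gripper's body presses on something with over 40 N, if the wrist force passes 120 N, or if a joint passes its speed limit or range.

ROBOT

A 7-joint arm with a two-finger parallel gripper is mounted at the origin on the work surface. World frame = base frame: x ahead of the robot, y to its left, z up, the work surface at z = 0. Lengths are in m, angles in rad, forces in N, time in s.
With the tool pointing down it reaches from about 0.4 to 0.85 m from the base axis. Payload 10.4 kg.
Tool frame: the origin (TCP) lies between the finger pads; the fingertips stand 19 mm ahead of it and the grasp point (between the pads) is the TCP (manip.tip_reach is the z of the fingertips in the tool frame, in m); z points along the fingers, y is the direction in which the jaws open and shut (so a half turn about z gives the same grasp; the last joint's range is limited). The gripper opens to 85 mm and grips with 20 to 120 N. Pads are 22 mm wide; open, the fingers measure 114 mm over their backs; the gripper's body (76 mm by 85 mm) begins 54 mm behind the grasp point. The pads swing forward as they close: fully open they stand 13 mm farther back than shut.
Start: joints at [-1.304, 0.332, -0.065, 1.46, 0.022, 1.35, -0.088], TCP at [0.179, 0.599, 0.25] pointing down, gripper open.
Joint ranges: [-2.6, 2.6], [-0.5, 2.12], [-1.47, 1.34], [0.16, 2.42], [-1.27, 4.41], [0.06, 2.06], [-2.6, 2.6]. Speed limits (rad/s): [2.22, 2.22, 2.79, 2.79, 3.14, 3.14, 3.14].

INTERFACE

Orientations are given as a unit quaternion [x, y, z, w].
In Python, from workcell import sensors, cams, manip gives the robot as it stands.
- The arm moves only by the shell command python3 -m jog 'ROWS' [FORCE]. ROWS is JSON, a list of rows, each a list of 3 entries, a list of its own where there are three numbers: the shift along the world's x, y, z in m, then the turn, a rotation vector about the world's x, y, z in rad, then the opening in per cent of the stroke, from 0 (shut) to 100 (fully open). In form: [[[dx, dy, dz], [wx, wy, wz], grip], ...]. A call has 1 to 5 rows; each row shifts and turns the pose as measured when the row begins; what a row does not reach is not made up. A row lasts 1/8 s, in which the tool goes at most 62.5 mm and 10.7 degrees, less where a joint would pass 70% of its speed; a pose out of reach is approached as far as the arm can. A call with a gripper value outside its range is refused whole. The fingers move at their own pace and stop on an object; FORCE is the grip in N (left out, the last holds). Time passes only in rows, so rows that do not move let the fingers close. It gives the time, the measured TCP pose, the force and the opening at its end, in the units of the state.
- sensors.get_obs(): the state, without advancing time (a new reading comes with each control period).
- cams.camera(name): name is "side" or "top"; returns (picture, depth): 420x560x3 uint8, red, green, blue; 420x560 float32, m along the optical axis (not along the pixel's ray), 0 where there is no reading.
- cams.camera_model(name): a dict with "intrinsics" (3x3 intrinsics, pixels), "view" (4x4, takes a point from world to camera coordinates). Camera axes: x right, y down, z forward; pixel columns grow to the right and rows downward; lengths in m; the calibration is good to about 2 mm. A picture is of the moment at which its call begins. camera_model takes no time and is no camera call.
- manip.hand_in(): hands the job in, once; it reports no verdict.
The state is a dict: "clock": time; "joint_pos": joint angles; "joint_velocities": joint speeds; "tau": joint torques, N m; "position": TCP position; "ee_rot": TCP orientation; "ft_force": force on the tool from outside, world axes, zero at the start; "torque": the same for the moment, N m; "grip_width": opening from 0.0 (shut) to 1.0 (fully open).
Only numpy, scipy, OpenCV 4.12 (cv2) and the standard library are available. Lean on these libraries where they do the work, as an engineer would, in place of code of your own. Each camera call takes 0.05 s, during which the arm holds its last target.

## Working session

There is one attempt and no reset: what is moved stays moved. The work goes in short steps, Python scripts to look and compute and a shell command to move; the robot and the scene stay as the last step left them, time stands still between calls to the robot, and variables do not carry over. Pictures are saved under pics/ and viewed, and the job is handed in when it is done.

```bash
mkdir -p pics
python3 - <<'E'
from workcell import sensors,cams,manip
import cv2,numpy as np
for n in("side","top"):
    p,d=cams.camera(n); cv2.imwrite(f"pics/{n}0.png",p[:,:,::-1]); np.save(f"{n}0.npy",d)
    m=cams.camera_model(n); print(n,np.round(m["intrinsics"],1).tolist(),np.round(m["view"],3).tolist())
o=sensors.get_obs(); print({k:np.round(v,3) for k,v in o.items()}); print(manip.tip_reach)
E
```

```text
side [[424.3, 0.0, 281.4], [0.0, 424.3, 212.3], [0.0, 0.0, 1.0]] [[0.717, -0.697, 0.013, -0.425], [-0.352, -0.379, -0.856, 0.317], [0.601, 0.609, -0.517, 0.82], [0.0, 0.0, 0.0, 1.0]]
top [[505.9, 0.0, 279.2], [0.0, 505.9, 202.6], [0.0, 0.0, 1.0]] [[0.011, -1.0, 0.014, -0.008], [-0.986, -0.013, -0.169, 0.57], [0.169, -0.012, -0.986, 1.51], [0.0, 0.0, 0.0, 1.0]]
{'clock': np.float64(0.1), 'joint_pos': array([-1.304,  0.333, -0.065,  1.461,  0.022,  1.35 , -0.088]), 'joint_velocities': array([-0.001, -0.002, -0.   , -0.001, -0.   ,  0.001, -0.001]), 'tau': array([ 2.0000e-03, -6.2674e+01,  4.9000e-02, -3.9243e+01,  1.6000e-02,
        7.0000e-03, -0.0000e+00]), 'position': array([0.179, 0.599, 0.25 ]), 'ee_rot': array([ 0.144,  0.99 , -0.001, -0.   ]), 'ft_force': array([-0.232, -0.359, -1.666]), 'torque': array([-0.061,  0.044,  0.025]), 'grip_width': np.float64(0.999)}
0.019
```

View pics/side0.png

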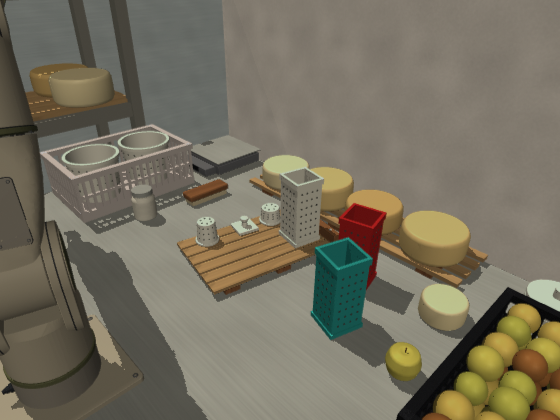

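View pics/top0.png

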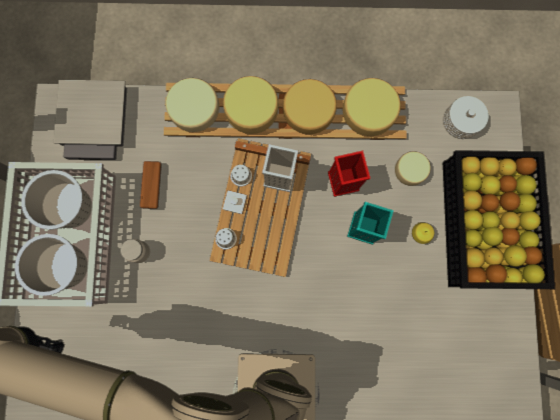

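The white mould is at about (280,167) in top and (300,208) in side. The red one at (349,173) and the turquoise one at (370,223) are look-alikes off the board. The cleat is at the far end of the board, at row ~150. I'll enlarge to confirm.

Run:
```python
import cv2
a=cv2.imread("pics/top0.png")[125:290,200:330]; cv2.imwrite("pics/t1.png",cv2.resize(a,None,fx=3.6,fy=3.6,interpolation=cv2.INTER_CUBIC))
a=cv2.imread("pics/side0.png")[155:305,170:350]; cv2.imwrite("pics/s1.png",cv2.resize(a,None,fx=4,fy=4,interpolation=cv2.INTER_CUBIC))
```

```text
(no output)
```

View pics/t1.png

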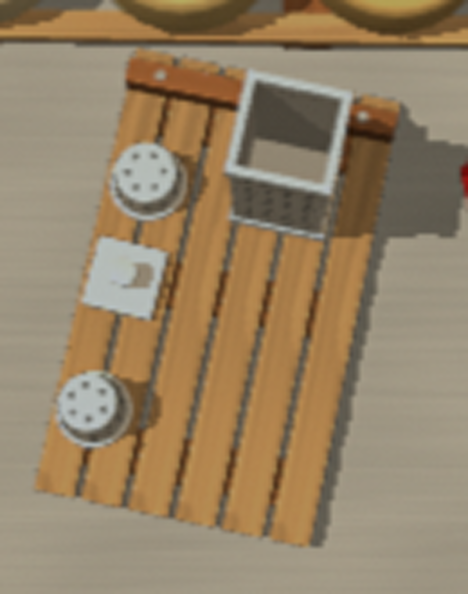

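View pics/s1.png

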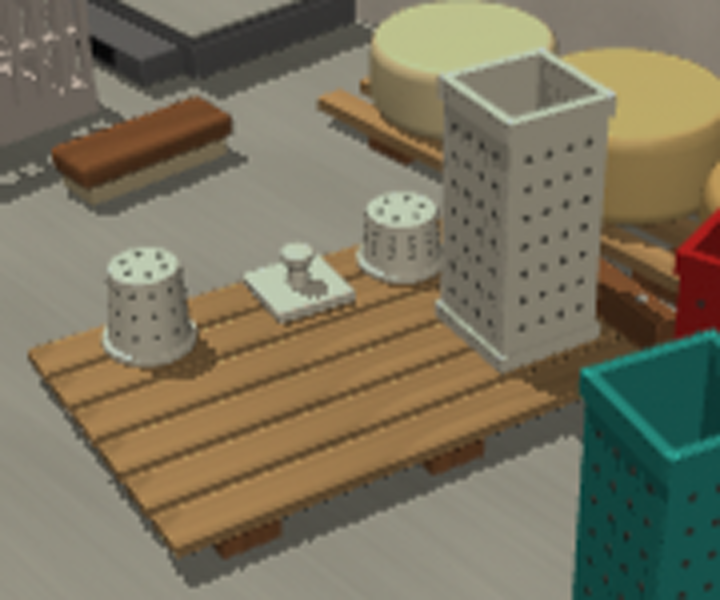

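The top crop shows the mould rim at corners (249,70), (352,90), (333,192) and (226,172), with the white mould standing beside the cleat. This is the one to move. Next I'll compute positions.

```bash
cat > h.py <<'E'
import numpy as np
from workcell import cams
def ray(n,u,v,z):
    m=cams.camera_model(n);K=np.array(m["intrinsics"]);V=np.array(m["view"]);R,t=V[:3,:3],V[:3,3]
    c=-R.T@t; d=R.T@np.linalg.solve(K,[u,v,1]); return c+d*(z-c[2])/d[2]
def proj(n,p):
    m=cams.camera_model(n);K=np.array(m["intrinsics"]);V=np.array(m["view"])
    q=K@(V[:3,:3]@np.array(p)+V[:3,3]); return q[:2]/q[2]
def bp(o,y,l):  # board local -> world
    pass
E
python3 - <<'E'
from h import *
t=lambda u,v,z:ray("top",200+u/3.6,125+v/3.6,z)[:2]
s=lambda u,v,z:ray("side",170+u/4,155+v/4,z)[:2]
rim=np.array([t(*p,.214) for p in[(249,70),(352,90),(333,192),(226,172)]]);print("rim",rim.round(3).tolist(),rim.mean(0))
for i in range(4):
    e=rim[(i+1)%4]-rim[i];print(np.linalg.norm(e),np.degrees(np.arctan2(e[1],e[0])))
r2=np.array([s(*p,.214) for p in[(543,50),(615,95),(515,124),(442,80)]]);print("rimside",r2.round(3).tolist(),r2.mean(0))
for n,f,p in[("FL",t,(36,490)),("FR",t,(322,546))]: print(n,f(*p,.024))
print("cleat top outerL,innerL?,outerR,innerR",[t(*p,.054).round(4).tolist() for p in[(137,50),(130,86),(398,103),(390,140)]])
print("foot front bottom", t(231,220,.024),t(325,238,.024), s(438,312,.026),s(503,366,.026),s(600,330,.026))
print("side FL FR",s(30,355,.024),s(178,551,.024))
E
```

```text
rim [[0.707, 0.031], [0.692, -0.05], [0.611, -0.036], [0.625, 0.047]] [ 0.65895687 -0.00197424]
0.08173299032315601 -100.49909651640962
0.08265343252090025 170.07159204438975
0.08395427662050223 79.97623707617926
0.08335749677468345 -11.45809773351149
rimside [[0.702, 0.022], [0.686, -0.056], [0.61, -0.04], [0.62, 0.035]] [ 0.65453602 -0.00972732]
FL [0.38993875 0.20830387]
FR [ 0.3455461  -0.03559362]
cleat top outerL,innerL?,outerR,innerR [[0.7705, 0.1299], [0.738, 0.1351], [0.7262, -0.0977], [0.6931, -0.0908]]
foot front bottom [0.62673422 0.04615928] [ 0.61183941 -0.0361703 ] [0.62616607 0.04234213] [ 0.61286561 -0.03512146] [ 0.69365855 -0.05158991]
side FL FR [0.38771302 0.1968965 ] [ 0.34296447 -0.03212729]
```

```bash
python3 -m jog '[[[0.022,-0.048,0],[0,0,-0.122],100],[[0.022,-0.048,0],[0,0,-0.122],60],[[0.022,-0.048,0],[0,0,-0.122],40],[[0.022,-0.048,0],[0,0,-0.122],40],[[0.022,-0.048,0],[0,0,-0.122],40]]'; python3 -m jog '[[[0.022,-0.048,0],[0,0,-0.122],40],[[0.022,-0.048,0],[0,0,-0.122],40],[[0.022,-0.048,0],[0,0,-0.122],40],[[0.022,-0.048,0],[0,0,-0.122],40],[[0.022,-0.048,0],[0,0,-0.122],40]]'
```

```text
clock: 0.72
position: [0.2877, 0.3531, 0.2463]
ee_rot: [0.441, 0.898, -0.002, -0.002]
ft_force: [1.1, 0.7, -0.0]
grip_width: 0.397
clock: 1.35
position: [0.3995, 0.104, 0.2457]
ee_rot: [0.697, 0.717, -0.001, -0.003]
ft_force: [0.2, -0.5, -0.2]
grip_width: 0.402
```

```bash
python3 -m jog '[[[0.02,-0.037,0],[0,0,-0.105],40],[[0.02,-0.037,-0.03],[0,0,-0.105],40],[[0,0,-0.04],[-0.033,-0.177,0],40],[[0,0,0],[-0.033,-0.177,0],40],[[0,0,0],[-0.033,-0.177,0],40]]';python3 -m jog '[[[0,0,0],[-0.033,-0.177,0],40],[[0,0,0],[-0.033,-0.177,0],40]]'
python3 - <<'E'
from workcell import sensors
print(sensors.get_obs()["joint_pos"].round(3))
E
```

```text
clock: 1.98
position: [0.443, 0.0226, 0.1734]
ee_rot: [0.746, 0.609, 0.174, 0.206]
ft_force: [-83.4, 5.3, -128.6]
grip_width: 0.399
clock: 2.22
position: [0.4428, 0.0348, 0.1982]
ee_rot: [0.738, 0.606, 0.213, 0.208]
ft_force: [-0.4, -0.2, 0.4]
grip_width: 0.402
[-0.18  -0.416 -0.151  2.416  0.312  0.602 -0.74 ]
```

The first of those calls reported a force spike of about 150 N. No contact was expected there, and joint 4 is now at its range stop (2.416 of 2.42), so I suspect the arm hit that stop. I'll back off gently and fit the kinematics so later poses stay within range.

```bash
cat > rec.py <<'E'
from workcell import sensors
import json
o=sensors.get_obs(); r={k:[float(x) for x in o[k]] for k in("joint_pos","position","ee_rot","ft_force")}
open("rec.jsonl","a").write(json.dumps(r)+"\n"); print([round(x,3) for x in r["joint_pos"]])
E
python3 rec.py
python3 -m jog '[[[0.02,0,0.015],[0,0,0],40],[[0.03,0,0.02],[0.03,0.1,0],40]]'; python3 rec.py
python3 -m jog '[[[0.03,0,0.02],[0.0,0.1,0],40],[[0.03,0,0.02],[0.0,0.1,0],40]]'; python3 rec.py
python3 -m jog '[[[0.03,0,0.02],[0.0,0.1,0],40],[[0,0,0],[0,0,0],40]]'; python3 rec.py
```

```text
[-0.18, -0.416, -0.151, 2.416, 0.312, 0.602, -0.74]
clock: 2.48
position: [0.4908, 0.0319, 0.2324]
ee_rot: [0.752, 0.611, 0.182, 0.167]
ft_force: [0.4, 0.4, 0.4]
grip_width: 0.402
[-0.229, -0.277, -0.024, 2.209, 0.21, 0.742, -0.58]
clock: 2.72
position: [0.552, 0.031, 0.2738]
ee_rot: [0.767, 0.625, 0.104, 0.103]
ft_force: [0.8, 0.6, 0.8]
grip_width: 0.401
[-0.254, -0.041, 0.066, 1.864, 0.097, 1.037, -0.428]
clock: 2.98
position: [0.5855, 0.0311, 0.2943]
ee_rot: [0.771, 0.63, 0.064, 0.07]
ft_force: [-0.5, -0.0, -0.7]
grip_width: 0.403
[-0.249, 0.092, 0.092, 1.669, 0.052, 1.199, -0.374]
```

Run:
```python
from workcell import cams
import cv2
for n in("side","top"):
    p,d=cams.camera(n); cv2.imwrite(f"pics/{n}1.png",p[:,:,::-1])
```

```text
(no output)
```

View pics/side1.png

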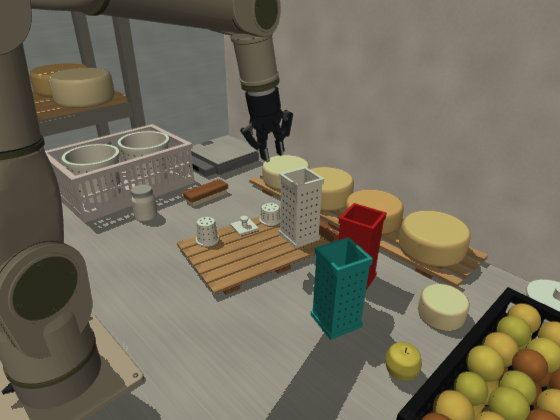

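The scene is undisturbed: the mould is still at (300,208) and the gripper is clear above it at (270,140). Next, the kinematic fit.

```bash
cat > kin.py <<'E'
import numpy as np, json, itertools
from scipy.optimize import least_squares
from scipy.spatial.transform import Rotation as R
S0=dict(joint_pos=[-1.304,.3325,-.065,1.4605,.022,1.35,-.088],position=[.179,.599,.25],ee_rot=[.144,.99,-.001,0])
def fk(j,L,s,off=0):
    d1,L1,L2,L3,a,b,c1,c3,c5,c7=L
    T=R.from_euler('z',s[0]*j[0]+c1);p=np.array([0,0,d1])
    T=T*R.from_euler('y',j[1])*R.from_euler('z',s[1]*j[2]+c3);p=p+T.apply([a,0,L1])
    T=T*R.from_euler('y',j[3])*R.from_euler('z',s[2]*j[4]+c5);p=p+T.apply([b,0,L2])
    T=T*R.from_euler('y',j[5])*R.from_euler('z',s[3]*j[6]+c7);p=p+T.apply([0,0,L3])
    return p,T
E
python3 - <<'E'
from kin import *
D=[S0]+[json.loads(l) for l in open("rec.jsonl")]
best=[]
for s in itertools.product([1,-1],repeat=4):
    def f(L):
        r=[]
        for d in D:
            p,T=fk(d["joint_pos"],L,s); r+=list((p-d["position"])*3)+list((T.inv()*R.from_quat(d["ee_rot"])).as_rotvec()*.5)
        return np.array(r+list(.001*np.array(L)[4:]))
    for c7 in(0,1.57,3.14):
        o=least_squares(f,[.35,.45,.45,.3,0,0,0,0,0,c7]);best.append((o.cost,s,o.x.round(3).tolist()))
best.sort(key=lambda b:b[0])
for b in best[:4]:print(b)
E
```

```text
(np.float64(0.00011334548299837278), (-1, -1, -1, -1), [0.309, 0.467, 0.498, 0.366, -0.006, 0.027, -0.013, -0.073, 0.022, 1.476])
(np.float64(0.00011334548299837578), (-1, -1, -1, -1), [0.309, 0.467, 0.498, 0.366, -0.006, 0.027, -0.013, -0.073, 0.022, 1.476])
(np.float64(0.000113345482998377), (-1, -1, -1, -1), [0.309, 0.467, 0.498, 0.366, -0.006, 0.027, -0.013, -0.073, 0.022, 1.476])
(np.float64(0.014301150237848326), (-1, -1, 1, -1), [0.339, -0.098, 0.531, -0.316, 0.169, 0.156, -0.546, 0.407, -0.191, 1.361])
```

```bash
cat >> kin.py <<'E'
LP=[0.309,0.467,0.498,0.366,-0.006,0.027,-0.013,-0.073,0.022,1.476];SG=(-1,-1,-1,-1)
LO=np.array([-2.6,-.5,-1.47,.16,-1.27,.06,-2.6])+.05;HI=np.array([2.6,2.12,1.34,2.42,4.41,2.06,2.6])-.05
def ik(p,T,seeds):
    best=None
    for s in seeds:
        f=lambda j:np.r_[(fk(j,LP,SG)[0]-p)*5,(fk(j,LP,SG)[1].inv()*T).as_rotvec(),.003*(j-s)]
        o=least_squares(f,np.clip(s,LO+1e-3,HI-1e-3),bounds=(LO,HI),xtol=1e-8,max_nfev=150)
        q,Tq=fk(o.x,LP,SG); e=np.linalg.norm(q-p)*1e3; a=np.degrees((Tq.inv()*T).magnitude())
        if best is None or e+2*a<best[0]: best=(e+2*a,e,a,o.x)
    return best
def frame(d,j): # tool z=d, y=j
    d=d/np.linalg.norm(d); j=j-(j@d)*d; j/=np.linalg.norm(j); return R.from_matrix(np.c_[np.cross(j,d),j,d])
E
python3 - <<'E'
from kin import *
u=np.array([.983,-.182,0]);l=np.array([.182,.983,0]);z=np.array([0,0,1.])
rng=np.random.default_rng(0)
q0=np.array([-.249,.092,.092,1.669,.052,1.199,-.374])
seeds=[q0]+[rng.uniform(LO,HI) for _ in range(14)]
P=np.array([.431,.038,.104])
for side in(1,-1):
  for g in(30,45,60,70):
    for ph in(45,60,75):
      g_,p_=np.radians([g,ph]); d=np.sin(p_)*(np.cos(g_)*u+side*np.sin(g_)*l)-np.cos(p_)*z
      out=[]
      for sj in(1,-1):
        b=ik(P+.011*d,frame(d,sj*z),seeds); out.append((round(b[1]),round(b[2],1),b[3].round(2).tolist() if b[0]<5 else ''))
      print(side,g,ph,out)
E
```

```text
1 30 45 [(31, np.float64(16.1), ''), (31, np.float64(16.1), '')]
1 30 60 [(44, np.float64(22.9), ''), (44, np.float64(22.9), '')]
1 30 75 [(39, np.float64(20.3), ''), (39, np.float64(20.3), '')]
1 45 45 [(20, np.float64(10.7), ''), (20, np.float64(10.7), '')]
1 45 60 [(25, np.float64(13.3), ''), (25, np.float64(13.3), '')]
1 45 75 [(21, np.float64(11.1), ''), (21, np.float64(11.1), '')]
1 60 45 [(6, np.float64(3.1), ''), (6, np.float64(3.1), '')]
1 60 60 [(7, np.float64(3.6), ''), (7, np.float64(3.6), '')]
1 60 75 [(2, np.float64(1.1), [2.02, 1.41, -1.22, 2.37, 0.02, 0.53, 1.84]), (2, np.float64(1.1), [2.01, 1.41, -1.22, 2.37, 0.02, 0.53, -1.29])]
1 70 45 [(0, np.float64(0.0), [-0.33, 0.27, 0.89, 2.36, -1.13, 1.17, 2.38]), (0, np.float64(0.0), [0.15, 0.19, 0.38, 2.35, -1.04, 1.05, -0.82])]
1 70 60 [(0, np.float64(0.0), [1.87, 1.15, -1.42, 2.32, 0.14, 0.62, 1.51]), (0, np.float64(0.0), [1.79, 0.93, -1.27, 2.32, -0.29, 0.64, -1.23])]
1 70 75 [(0, np.float64(0.0), [1.95, 1.45, -1.29, 2.27, 0.16, 0.7, 1.71]), (0, np.float64(0.0), [1.84, 1.23, -1.15, 2.27, -0.24, 0.71, -1.06])]
-1 30 45 [
[... 863 characters left out ...]
0.0), [-1.75, 0.96, 1.05, 2.07, 0.19, 0.97, -2.11]), (0, np.float64(0.0), [-0.75, 0.51, -0.18, 2.09, 0.96, 1.38, 0.36])]
-1 60 75 [(0, np.float64(0.0), [-1.77, 1.19, 0.97, 2.01, 0.22, 1.07, -2.24]), (0, np.float64(0.0), [-0.88, 0.72, -0.11, 2.03, 1.0, 1.54, 0.22])]
-1 70 45 [(0, np.float64(0.0), [-1.59, 0.75, 1.07, 2.02, 0.11, 1.03, -2.02]), (0, np.float64(0.0), [-0.58, 0.39, -0.19, 2.04, 0.76, 1.28, 0.53])]
-1 70 60 [(0, np.float64(0.0), [-1.63, 0.98, 1.01, 1.96, 0.14, 1.12, -2.13]), (0, np.float64(0.0), [-0.72, 0.57, -0.15, 1.98, 0.85, 1.46, 0.37])]
-1 70 75 [(0, np.float64(0.0), [-1.64, 1.2, 0.95, 1.88, 0.18, 1.23, -2.23]), (0, np.float64(0.0), [-0.82, 0.77, -0.09, 1.9, 0.9, 1.62, 0.26])]
```

```bash
cat > plan.py <<'E'
from kin import *
u=np.array([.983,-.182,0]);l=np.array([.182,.983,0]);z=np.array([0,0,1.])
F=np.array([.657,-.004,.024]); E=F-.042*u   # pivot edge
def mould(th): # m (into the mouth), c (cleat-wall normal)
    t=np.radians(th); m=np.sin(t)*u-np.cos(t)*z; c=np.cos(t)*u+np.sin(t)*z; return m,c
def wall(th,E=E): # centre of cleat-side rim wall at the rim
    m,c=mould(th); return E-.190*m+.0805*c
def tool(th,PH=60,GA=45,RHO=30,s0=.025,s1=.03,y=0,E=E):
    m,c=mould(th); f=np.clip(th/90,0,1)
    g,p=np.radians([GA,PH]); de=np.sin(p)*(np.cos(g)*u-np.sin(g)*l)-np.cos(p)*z
    T0=frame(-z,u); T1=frame(de,z)*R.from_euler('z',np.radians(RHO))
    T=T0*R.from_rotvec((T0.inv()*T1).as_rotvec()*f); d=T.apply([0,0,1])
    s=s0+(s1-s0)*f
    return wall(th,E)+y*l+(s-.019)*d,T,d@m,d@c,T.apply([0,1,0])@c
E
python3 - <<'E'
from plan import *
from h import ray
for n,(a,b),zz in[("a",(87,396),.086),("b",(146,170),.069),("fol",(124,280),.03)]:
    p=ray("top",200+a/3.6,125+b/3.6,zz)-E; print(n,"along -u",round(-(p[:2]@u[:2]),3),"l",round(p[:2]@l[:2],3))
q0=np.array([-.249,.092,.092,1.669,.052,1.199,-.374])
for PH,GA,RHO in[(60,45,30),(60,45,-30),(60,55,30),(60,55,-30),(60,50,45),(60,50,-45)]:
    q=q0;print(PH,GA,RHO)
    for th in(0,20,40,55,70,80,90):
        p,T,dm,dc,yc=tool(th,PH,GA,RHO); b=ik(p,T,[q]); q=b[3]
        print(th,p.round(3),"m%.2f c%.2f yc%.2f"%(dm,dc,yc),b[1].round(0),b[2].round(1),q.round(2).tolist())
E
```

```text
a along -u 0.178 l 0.127
b along -u -0.023 l 0.121
fol along -u 0.068 l 0.124
60 45 30
0 [ 0.695 -0.011  0.208] m1.00 c0.00 yc1.00 0.0 0.0 [-0.09, 0.5, 0.07, 1.32, -0.05, 1.33, -0.22]
20 [0.628 0.001 0.223] m0.99 c-0.11 yc0.96 0.0 0.0 [-0.23, 0.2, 0.09, 1.71, 0.12, 1.02, -0.65]
40 [0.56  0.013 0.214] m0.95 c-0.23 yc0.88 0.0 0.0 [-0.34, -0.01, -0.03, 2.03, 0.52, 0.85, -1.38]
55 [0.512 0.02  0.192] m0.89 c-0.33 yc0.81 0.0 0.0 [-0.43, -0.04, -0.16, 2.21, 0.86, 0.89, -2.05]
70 [0.472 0.026 0.158] m0.80 c-0.42 yc0.76 0.0 0.0 [-1.87, 0.22, 1.13, 2.31, 0.89, 0.88, -2.55]
80 [0.451 0.029 0.13 ] m0.71 c-0.47 yc0.75 0.0 0.0 [-1.95, 0.65, 1.18, 2.3, 0.53, 0.73, -2.55]
90 [0.434 0.03  0.099] m0.61 c-0.50 yc0.75 0.0 0.0 [-1.96, 0.98, 1.14, 2.25, 0.21, 0.73, -2.55]
60 45 -30
0 [ 0.695 -0.011  0.208] m1.00 c0.00 yc1.00 0.0 0.0 [-0.09, 0.5, 0.07, 1.32, -0.05, 1.33, -0.22]
20 [0.627 0.    0.223] m0.98 c-0.16 yc0.99 0.0 0.0 [-0.26, 0.26, 0.08, 1.64, 0.19, 1.12, -0.5]
40 [0.559 0.012 0.214] m0.90 c-0.31 yc0.95 0.0 0.0 [-0.41, 0.09, 0.0, 1.92, 0.53, 1.02, -0.96]
55 [0.511 0.019 0.192] m0.82 c-0.40 yc0.9
[... 2379 characters left out ...]
36, 0.71, -2.55]
60 50 -45
0 [ 0.695 -0.011  0.208] m1.00 c0.00 yc1.00 0.0 0.0 [-0.09, 0.5, 0.07, 1.32, -0.05, 1.33, -0.22]
20 [0.627 0.    0.223] m0.97 c-0.19 yc0.98 0.0 0.0 [-0.27, 0.28, 0.08, 1.61, 0.21, 1.16, -0.48]
40 [0.558 0.011 0.214] m0.88 c-0.35 yc0.93 0.0 0.0 [-0.43, 0.13, 0.02, 1.87, 0.53, 1.09, -0.87]
55 [0.511 0.019 0.192] m0.78 c-0.43 yc0.86 0.0 0.0 [-0.56, 0.11, -0.05, 2.04, 0.75, 1.11, -1.22]
70 [0.471 0.025 0.158] m0.68 c-0.48 yc0.77 0.0 0.0 [-0.69, 0.18, -0.1, 2.16, 0.92, 1.17, -1.57]
80 [0.45  0.028 0.13 ] m0.61 c-0.50 yc0.70 0.0 0.0 [-0.77, 0.29, -0.12, 2.21, 0.99, 1.23, -1.8]
90 [0.434 0.03  0.099] m0.56 c-0.50 yc0.61 0.0 0.0 [-0.85, 0.45, -0.12, 2.22, 1.04, 1.28, -2.0]
```

```bash
cat > go.py <<'E'
# suggest rows: python3 go.py "p expr" ... prints total shift & turn from measured pose to target
import sys
from plan import *
from workcell import sensors
def sug(p,T,n,g):
    o=sensors.get_obs(); dp=p-o["position"]; w=(T*R.from_quat(o["ee_rot"]).inv()).as_rotvec()
    print("total",dp.round(4).tolist(),w.round(3).tolist(),"per row x%d:"%n,[(dp/n).round(4).tolist(),(w/n).round(3).tolist(),g])
E
python3 - <<'E'
from go import *
p,T,*_=tool(0); sug(p+[0,0,.055],T,5,35)
b=ik(p,T,[np.array([-.249,.092,.092,1.669,.052,1.199,-.374])]);print(b)
E
```

```text
total [0.1122, -0.0419, -0.0304] [0.026, 0.189, 0.018] per row x5: [[0.0224, -0.0084, -0.0061], [0.005, 0.038, 0.004], 35]
(np.float64(0.0017828517266119809), np.float64(0.0007884660759895645), np.float64(0.0004971928253112082), array([-0.09496243,  0.50321115,  0.07200827,  1.31761064, -0.04988792,
        1.32581661, -0.21513174]))
```

```bash
python3 -m jog '[[[0.0224,-0.0084,-0.004],[0.005,0.038,0.004],35],[[0.0224,-0.0084,-0.006],[0.005,0.038,0.004],35],[[0.0224,-0.0084,-0.006],[0.005,0.038,0.004],35],[[0.0224,-0.0084,-0.006],[0.005,0.038,0.004],35],[[0.0224,-0.0084,-0.006],[0.005,0.038,0.004],35]]'
python3 - <<'E'
from go import *
p,T,*_=tool(0); sug(p+[0,0,.055],T,1,35)
from workcell import cams
import cv2
for n in("side","top"):
    a,d=cams.camera(n); a=a[:,:,::-1]
    a=a[100:260,220:360] if n=="side" else a[100:230,220:330]
    cv2.imwrite(f"pics/{n}2.png",cv2.resize(a,None,fx=3.6,fy=3.6,interpolation=cv2.INTER_CUBIC))
E
```

```text
clock: 3.7
position: [0.6898, -0.0105, 0.2654]
ee_rot: [0.767, 0.642, -0.0, -0.002]
ft_force: [0.0, 0.0, 0.4]
grip_width: 0.352
total [0.005, -0.0005, -0.0024] [-0.003, -0.003, -0.005] per row x1: [[0.005, -0.0005, -0.0024], [-0.003, -0.003, -0.005], 35]
```

View pics/side2.png

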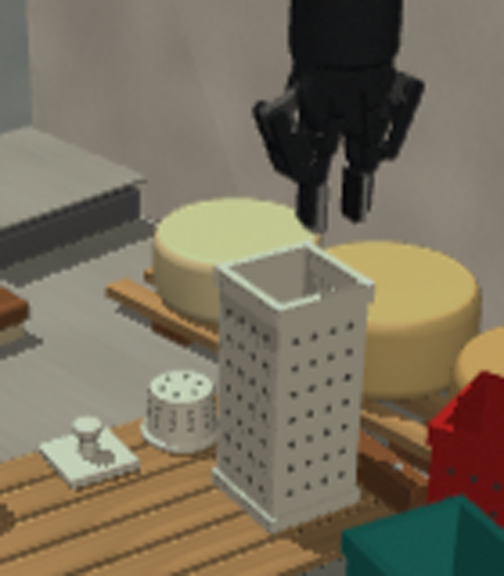

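View pics/top2.png

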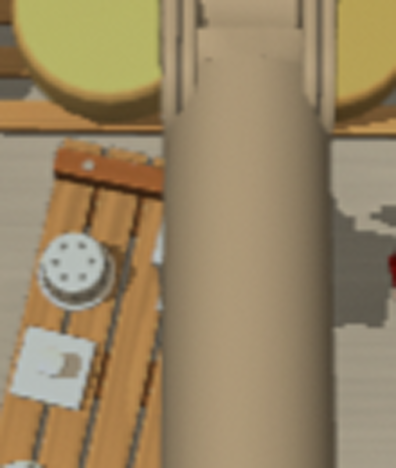

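Run:
```python
from go import *
from h import proj
c=lambda p:((proj("side",p)-[220,100])*3.6).round(0)
o=sensors.get_obs();P=o["position"];
print("tip now",c(P-[0,0,.019]),"tips",c(P-[0,0,.019]+.015*u),c(P-[0,0,.019]-.015*u),"at rim level",c([P[0],P[1],.214]),c(np.r_[(P+.015*u)[:2],.214]),c(np.r_[(P-.015*u)[:2],.214]))
print("wall ends",c(wall(0)+.042*l),c(wall(0)-.042*l), "mould foot corners",[c(F+a*u*.042+b*l*.042) for a,b in((-1,1),(-1,-1),(1,-1))])
```

```text
tip now [334. 224.] tips [350. 220.] [317. 229.] at rim level [331. 262.] [348. 257.] [315. 267.]
wall ends [301. 239.] [371. 282.] mould foot corners [array([209., 481.]), array([271., 534.]), array([359., 499.])]
```

The side crop shows both fingertips straddling the line of the cleat-side rim wall, which runs from (305,245) to (373,290). I'll go straight down.

```bash
python3 -m jog '[[[0.002,0,-0.015],[0,0,0],35],[[0,0,-0.015],[0,0,0],35],[[0,0,-0.015],[0,0,0],35],[[0,0,-0.012],[0,0,0],35],[[0,0,0],[0,0,0],35]]'
python3 - <<'E'
from workcell import cams
import cv2
a,d=cams.camera("side"); a=a[100:260,220:360,::-1]
cv2.imwrite("pics/side3.png",cv2.resize(a,None,fx=3.6,fy=3.6,interpolation=cv2.INTER_CUBIC))
E
```

```text
clock: 4.42
position: [0.6887, -0.0102, 0.2024]
ee_rot: [0.767, 0.641, -0.001, -0.003]
ft_force: [-0.5, -1.1, -0.3]
grip_width: 0.346
```

View pics/side3.png

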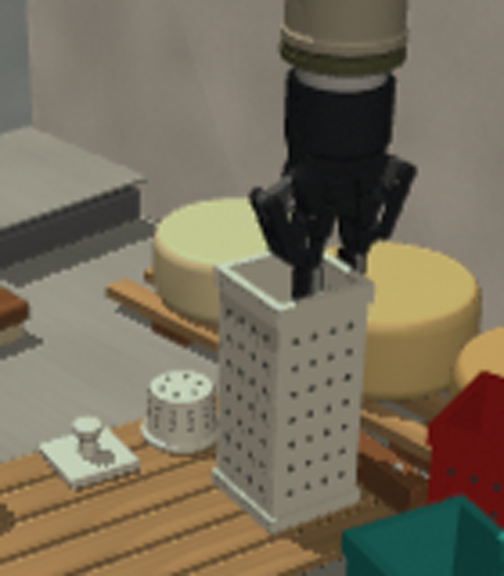

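One finger is inside at (307,285) and the other is behind the wall at (350,258). I'll narrow the jaws loosely around the rim.

```bash
python3 -m jog '[[[0,0,0],[0,0,0],28],[[0,0,0],[0,0,0],22],[[0,0,0],[0,0,0],17],[[0,0,0],[0,0,0],17]]' 20; python3 rec.py
python3 - <<'E'
from go import *
for th in(5,10): p,T,*_=tool(th,60,50,-30,.03,.025); sug(p,T,5,17)
E
```

```text
clock: 4.97
position: [0.6901, -0.0104, 0.2051]
ee_rot: [0.767, 0.641, 0.0, -0.001]
ft_force: [0.4, -0.2, -0.2]
grip_width: 0.171
[-0.144, 0.5, 0.137, 1.332, -0.07, 1.316, -0.185]
total [-0.0115, 0.002, 0.0045] [-0.047, -0.038, -0.022] per row x5: [[-0.0023, 0.0004, 0.0009], [-0.009, -0.008, -0.004], 17]
total [-0.0282, 0.0047, 0.0096] [-0.092, -0.076, -0.04] per row x5: [[-0.0056, 0.0009, 0.0019], [-0.018, -0.015, -0.008], 17]
```

```bash
python3 -m jog '[[[-0.0056,0.001,0.002],[-0.018,-0.015,-0.008],17],[[-0.0056,0.001,0.002],[-0.018,-0.015,-0.008],17],[[-0.0056,0.001,0.002],[-0.018,-0.015,-0.008],17],[[-0.0056,0.001,0.002],[-0.018,-0.015,-0.008],17],[[-0.0056,0.001,0.002],[-0.018,-0.015,-0.008],17]]'
python3 - <<'E'
from go import *
for th in(10,18): p,T,*_=tool(th,60,50,-30,.03,.025); sug(p,T,5,17)
from workcell import cams
import cv2
a,d=cams.camera("side"); a=a[100:260,220:360,::-1]
cv2.imwrite("pics/side4.png",cv2.resize(a,None,fx=3.6,fy=3.6,interpolation=cv2.INTER_CUBIC))
E
```

```text
clock: 5.6
position: [0.6602, -0.0048, 0.216]
ee_rot: [0.779, 0.624, 0.001, 0.061]
ft_force: [0.4, -0.7, 0.5]
grip_width: 0.172
total [0.0018, -0.001, -0.0013] [0.003, 0.005, 0.003] per row x5: [[0.0004, -0.0002, -0.0003], [0.001, 0.001, 0.001], 17]
total [-0.0257, 0.0035, 0.0038] [-0.069, -0.054, -0.026] per row x5: [[-0.0051, 0.0007, 0.0008], [-0.014, -0.011, -0.005], 17]
```

View pics/side4.png

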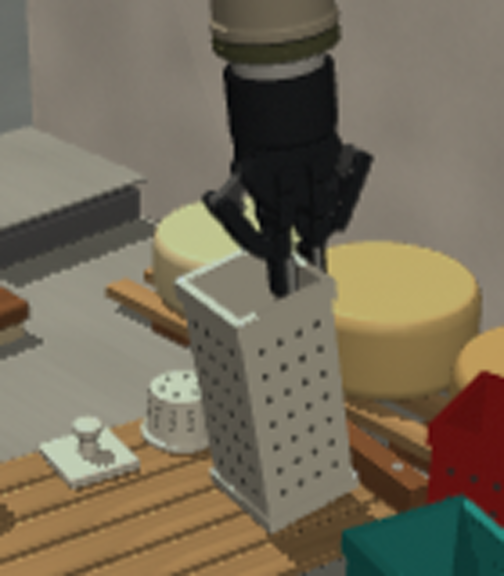

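The mould is tipped about 10°, with its foot edge still at (272,530), so it hasn't slid. I'll continue slowly.

```bash
python3 -m jog '[[[-0.005,0.0007,0.0008],[-0.014,-0.011,-0.005],17],[[-0.005,0.0007,0.0008],[-0.014,-0.011,-0.005],17],[[-0.005,0.0007,0.0008],[-0.014,-0.011,-0.005],17],[[-0.005,0.0007,0.0008],[-0.014,-0.011,-0.005],17],[[-0.005,0.0007,0.0008],[-0.014,-0.011,-0.005],17]]'
python3 - <<'E'
from go import *
for th in(18,24): p,T,*_=tool(th,60,50,-30,.03,.025); sug(p,T,5,17)
E
```

```text
clock: 6.28
position: [0.6331, -0.0005, 0.2206]
ee_rot: [0.784, 0.611, -0.0, 0.109]
ft_force: [0.5, 0.4, -0.4]
grip_width: 0.171
total [0.0014, -0.0008, -0.0008] [0.006, 0.005, 0.001] per row x5: [[0.0003, -0.0002, -0.0002], [0.001, 0.001, 0.0], 17]
total [-0.0195, 0.0026, 0.0004] [-0.048, -0.04, -0.02] per row x5: [[-0.0039, 0.0005, 0.0001], [-0.01, -0.008, -0.004], 17]
```

```bash
python3 -m jog '[[[-0.004,0.0005,0.0002],[-0.01,-0.008,-0.004],16],[[-0.004,0.0005,0.0002],[-0.01,-0.008,-0.004],16],[[-0.004,0.0005,0],[-0.01,-0.008,-0.004],16],[[-0.004,0.0005,0],[-0.01,-0.008,-0.004],16],[[-0.004,0.0005,0],[-0.01,-0.008,-0.004],16]]'
python3 - <<'E'
from go import *
for th in(24,29): p,T,*_=tool(th,60,50,-30,.03,.025); sug(p,T,5,17)
from workcell import cams
import cv2
a,d=cams.camera("side"); a=a[100:260,200:360,::-1]
cv2.imwrite("pics/side5.png",cv2.resize(a,None,fx=3.6,fy=3.6,interpolation=cv2.INTER_CUBIC))
E
```

```text
clock: 6.9
position: [0.6116, 0.0021, 0.221]
ee_rot: [0.787, 0.6, -0.001, 0.143]
ft_force: [0.0, -0.5, 0.0]
grip_width: 0.162
total [0.002, 0.0001, 0.0] [0.006, 0.003, 0.001] per row x5: [[0.0004, 0.0, 0.0], [0.001, 0.001, 0.0], 17]
total [-0.0154, 0.003, -0.0007] [-0.039, -0.034, -0.016] per row x5: [[-0.0031, 0.0006, -0.0001], [-0.008, -0.007, -0.003], 17]
```

View pics/side5.png

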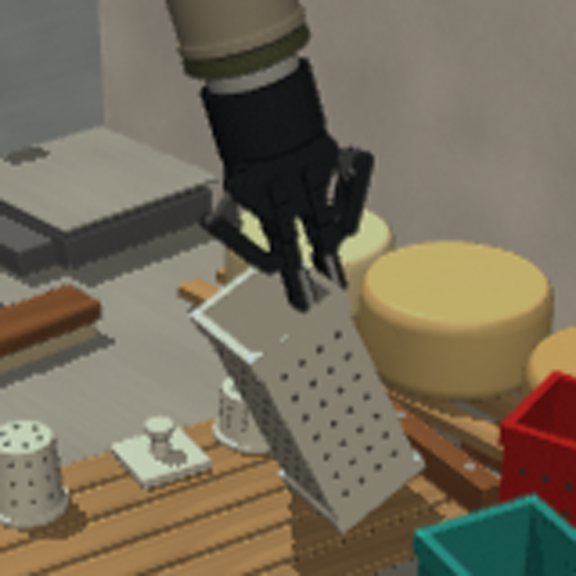

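Now at about 26°, past balance. The inner finger holds the rim, and the foot edge is unmoved at (346,530) in the crop. I'll ease it down.

```bash
python3 -m jog '[[[-0.0035,0.0006,-0.0002],[-0.009,-0.008,-0.003],18],[[-0.0035,0.0006,-0.0002],[-0.009,-0.008,-0.003],18],[[-0.0035,0.0006,-0.0002],[-0.009,-0.008,-0.003],18],[[-0.0035,0.0006,-0.0004],[-0.009,-0.008,-0.003],18],[[-0.0035,0.0006,-0.0004],[-0.009,-0.008,-0.003],18]]'
python3 - <<'E'
from go import *
for th in(29,30,36): p,T,*_=tool(th,60,50,-30,.03,.025); sug(p,T,5,17)
E
```

```text
clock: 7.58
position: [0.5925, 0.0056, 0.2194]
ee_rot: [0.788, 0.59, -0.0, 0.175]
ft_force: [-0.4, -0.3, -0.8]
grip_width: 0.183
total [0.0037, -0.0005, 0.001] [0.009, 0.008, -0.0] per row x5: [[0.0007, -0.0001, 0.0002], [0.002, 0.002, -0.0], 17]
total [0.0002, 0.0001, 0.0006] [-0.0, 0.001, -0.004] per row x5: [[0.0, 0.0, 0.0001], [-0.0, 0.0, -0.001], 17]
total [-0.0204, 0.0036, -0.0026] [-0.054, -0.044, -0.025] per row x5: [[-0.0041, 0.0007, -0.0005], [-0.011, -0.009, -0.005], 17]
```

```bash
python3 -m jog '[[[-0.004,0.0007,-0.0005],[-0.011,-0.009,-0.005],20],[[-0.004,0.0007,-0.0005],[-0.011,-0.009,-0.005],20],[[-0.004,0.0007,-0.0005],[-0.011,-0.009,-0.005],20],[[-0.004,0.0007,-0.0006],[-0.011,-0.009,-0.005],20],[[-0.004,0.0007,-0.0006],[-0.011,-0.009,-0.005],20]]'
python3 - <<'E'
from go import *
for th in(36,42): p,T,*_=tool(th,60,50,-30,.03,.025); sug(p,T,5,17)
from workcell import cams
import cv2
a,d=cams.camera("side"); a=a[100:260,200:360,::-1]
cv2.imwrite("pics/side6.png",cv2.resize(a,None,fx=3.6,fy=3.6,interpolation=cv2.INTER_CUBIC))
E
```

```text
clock: 8.2
position: [0.571, 0.0093, 0.2164]
ee_rot: [0.791, 0.575, -0.001, 0.212]
ft_force: [-0.6, -0.3, 0.1]
grip_width: 0.202
total [0.0011, -0.0002, 0.0004] [0.005, 0.004, 0.002] per row x5: [[0.0002, -0.0, 0.0001], [0.001, 0.001, 0.0], 17]
total [-0.0191, 0.0033, -0.005] [-0.049, -0.04, -0.019] per row x5: [[-0.0038, 0.0007, -0.001], [-0.01, -0.008, -0.004], 17]
```

View pics/side6.png

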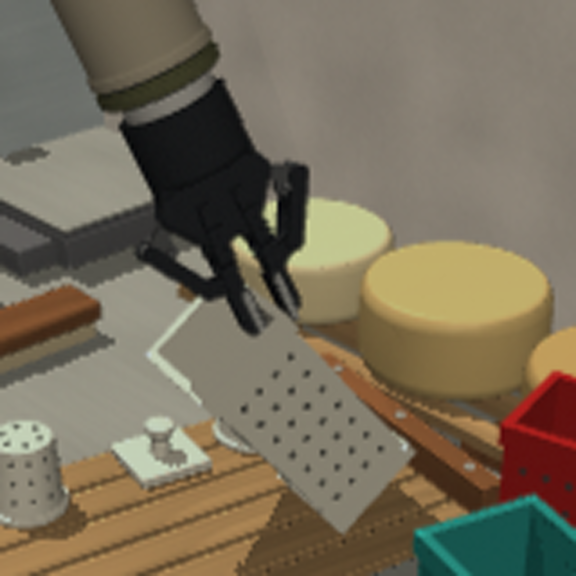

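About 40° now, edge unmoved at (346,530), and the fingers still straddle the rim. Continuing.

```bash
python3 -m jog '[[[-0.0038,0.0007,-0.0009],[-0.01,-0.008,-0.004],22],[[-0.0038,0.0007,-0.0009],[-0.01,-0.008,-0.004],22],[[-0.0038,0.0007,-0.001],[-0.01,-0.008,-0.004],22],[[-0.0038,0.0007,-0.001],[-0.01,-0.008,-0.004],22],[[-0.0038,0.0007,-0.0011],[-0.01,-0.008,-0.004],22]]'
python3 - <<'E'
from go import *
for th in(42,48): p,T,*_=tool(th,60,50,-30,.03,.025); sug(p,T,5,17)
E
```

```text
clock: 8.88
position: [0.5503, 0.0133, 0.2109]
ee_rot: [0.79, 0.561, -0.002, 0.245]
ft_force: [-0.7, 0.2, -0.6]
grip_width: 0.224
total [0.0016, -0.0007, 0.0005] [0.004, 0.002, 0.002] per row x5: [[0.0003, -0.0001, 0.0001], [0.001, 0.0, 0.0], 17]
total [-0.0179, 0.0026, -0.007] [-0.05, -0.042, -0.019] per row x5: [[-0.0036, 0.0005, -0.0014], [-0.01, -0.008, -0.004], 17]
```

```bash
python3 -m jog '[[[-0.0036,0.0005,-0.0013],[-0.01,-0.008,-0.004],24],[[-0.0036,0.0005,-0.0013],[-0.01,-0.008,-0.004],24],[[-0.0036,0.0005,-0.0014],[-0.01,-0.008,-0.004],24],[[-0.0036,0.0005,-0.0014],[-0.01,-0.008,-0.004],24],[[-0.0036,0.0005,-0.0015],[-0.01,-0.008,-0.004],24]]'
python3 - <<'E'
from go import *
for th in(48,54): p,T,*_=tool(th,60,50,-30,.03,.025); sug(p,T,5,17)
print(sensors.get_obs()["joint_pos"].round(2))
from workcell import cams
import cv2
a,d=cams.camera("side"); a=a[100:260,200:360,::-1]
cv2.imwrite("pics/side7.png",cv2.resize(a,None,fx=3.6,fy=3.6,interpolation=cv2.INTER_CUBIC))
E
```

```text
clock: 9.5
position: [0.531, 0.0161, 0.2035]
ee_rot: [0.789, 0.547, -0.002, 0.278]
ft_force: [-0.5, 0.6, -0.8]
grip_width: 0.237
total [0.0014, -0.0002, 0.0004] [0.003, 0.001, 0.003] per row x5: [[0.0003, -0.0, 0.0001], [0.001, 0.0, 0.001], 17]
total [-0.0172, 0.003, -0.0091] [-0.051, -0.044, -0.019] per row x5: [[-0.0034, 0.0006, -0.0018], [-0.01, -0.009, -0.004], 17]
[-0.54  0.05  0.09  2.    0.63  1.09 -1.11]
```

View pics/side7.png

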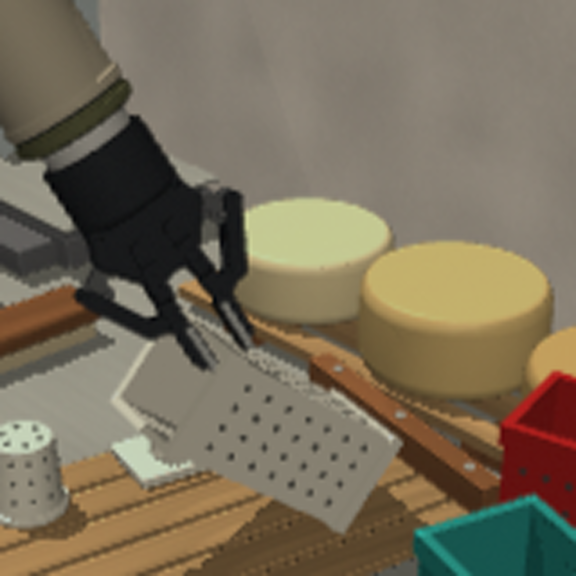

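About 55°, with the inner fingertip (207,365) still inside the mouth under the rim. The mould leads my plan by a few degrees. Continuing.

```bash
python3 -m jog '[[[-0.0034,0.0006,-0.0018],[-0.01,-0.009,-0.004],25],[[-0.0034,0.0006,-0.0018],[-0.01,-0.009,-0.004],25],[[-0.0034,0.0006,-0.0018],[-0.01,-0.009,-0.004],25],[[-0.0034,0.0006,-0.0018],[-0.01,-0.009,-0.004],25],[[-0.0034,0.0006,-0.0018],[-0.01,-0.009,-0.004],25]]'
python3 - <<'E'
from go import *
for th in(54,59): p,T,*_=tool(th,60,50,-30,.03,.03); sug(p,T,5,17)
print(sensors.get_obs()["joint_pos"].round(2))
from workcell import cams
import cv2
a,d=cams.camera("side"); a=a[100:260,200:360,::-1]
cv2.imwrite("pics/side8.png",cv2.resize(a,None,fx=3.6,fy=3.6,interpolation=cv2.INTER_CUBIC))
E
```

```text
clock: 10.18
position: [0.5124, 0.0195, 0.1935]
ee_rot: [0.787, 0.532, -0.001, 0.312]
ft_force: [-0.4, 0.6, -0.7]
grip_width: 0.253
total [0.0023, -0.0019, -0.0016] [0.003, 0.004, 0.003] per row x5: [[0.0005, -0.0004, -0.0003], [0.001, 0.001, 0.001], 17]
total [-0.0122, 0.0004, -0.0112] [-0.042, -0.033, -0.015] per row x5: [[-0.0024, 0.0001, -0.0022], [-0.008, -0.007, -0.003], 17]
[-0.58  0.04  0.06  2.07  0.72  1.1  -1.26]
```

View pics/side8.png

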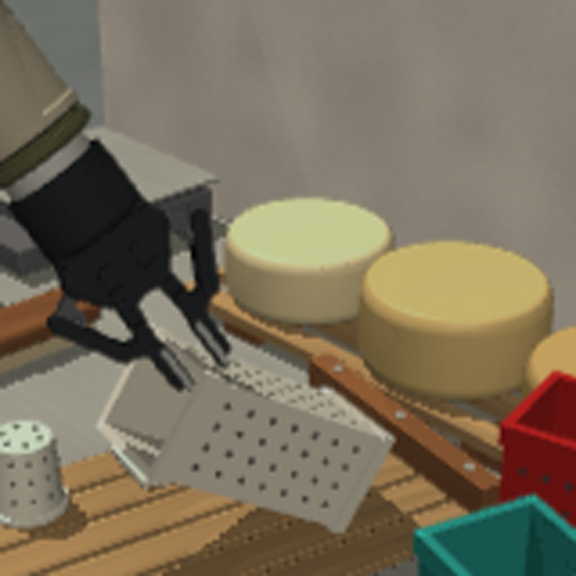

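About 64°, still hooked, with the foot edge at (342,530). Continuing.

```bash
python3 -m jog '[[[-0.0024,0,-0.0022],[-0.009,-0.007,-0.003],25],[[-0.0024,0,-0.0022],[-0.009,-0.007,-0.003],25],[[-0.0024,0,-0.0022],[-0.009,-0.007,-0.003],25],[[-0.0024,0,-0.0022],[-0.009,-0.007,-0.003],25],[[-0.0024,0,-0.0022],[-0.009,-0.007,-0.003],25]]'
python3 - <<'E'
from go import *
for th in(59,60,65): p,T,*_=tool(th,60,50,-30,.03,.03); sug(p,T,5,17)
print(sensors.get_obs()["joint_pos"].round(2))
from workcell import cams
import cv2
a,d=cams.camera("side"); a=a[100:260,200:360,::-1]
cv2.imwrite("pics/side9.png",cv2.resize(a,None,fx=3.6,fy=3.6,interpolation=cv2.INTER_CUBIC))
E
```

```text
clock: 10.85
position: [0.4993, 0.0199, 0.1816]
ee_rot: [0.784, 0.519, -0.001, 0.341]
ft_force: [-0.6, 1.2, 0.5]
grip_width: 0.25
total [0.0009, -0.0, 0.0007] [0.006, 0.004, 0.001] per row x5: [[0.0002, -0.0, 0.0001], [0.001, 0.001, 0.0], 17]
total [-0.0019, 0.0004, -0.0013] [-0.003, -0.003, -0.003] per row x5: [[-0.0004, 0.0001, -0.0003], [-0.001, -0.001, -0.001], 17]
total [-0.0153, 0.0025, -0.0124] [-0.048, -0.04, -0.02] per row x5: [[-0.0031, 0.0005, -0.0025], [-0.01, -0.008, -0.004], 17]
[-0.61  0.05  0.04  2.12  0.79  1.12 -1.39]
```

View pics/side9.png

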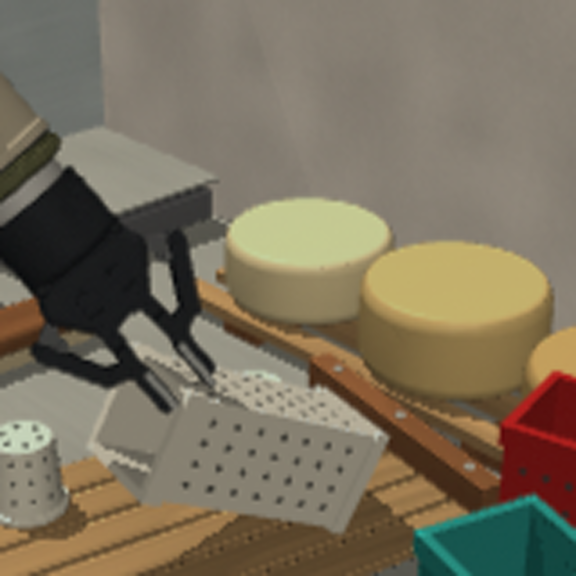

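About 70°. The inner tip at (168,408) is inside the mouth but near the right-hand side wall, so I'll drift a little towards +y while lowering.

```bash
python3 -m jog '[[[-0.0022,0.0015,-0.0025],[-0.009,-0.007,-0.003],26],[[-0.0022,0.0015,-0.0025],[-0.009,-0.007,-0.003],26],[[-0.0022,0.0015,-0.0025],[-0.009,-0.007,-0.003],27],[[-0.0022,0.0015,-0.0025],[-0.009,-0.007,-0.003],28],[[-0.0022,0.0015,-0.0025],[-0.009,-0.007,-0.003],28]]'
python3 - <<'E'
from go import *
for th in(65,70): p,T,*_=tool(th,60,50,-30,.03,.03,.006); sug(p,T,5,17)
print(sensors.get_obs()["joint_pos"].round(2))
from workcell import cams
import cv2
a,d=cams.camera("side"); a=a[100:260,200:360,::-1]
cv2.imwrite("pics/side10.png",cv2.resize(a,None,fx=3.6,fy=3.6,interpolation=cv2.INTER_CUBIC))
a,d=cams.camera("top"); a=a[120:280,200:340,::-1]
cv2.imwrite("pics/top10.png",cv2.resize(a,None,fx=3.6,fy=3.6,interpolation=cv2.INTER_CUBIC))
E
```

```text
clock: 11.52
position: [0.487, 0.0276, 0.1679]
ee_rot: [0.779, 0.506, -0.003, 0.37]
ft_force: [-0.9, -0.3, 0.4]
grip_width: 0.277
total [-0.002, 0.0007, 0.0014] [0.001, -0.003, -0.003] per row x5: [[-0.0004, 0.0001, 0.0003], [0.0, -0.001, -0.001], 17]
total [-0.0144, 0.0027, -0.0108] [-0.044, -0.041, -0.021] per row x5: [[-0.0029, 0.0005, -0.0022], [-0.009, -0.008, -0.004], 17]
[-0.65  0.08  0.01  2.15  0.85  1.15 -1.52]
```

View pics/side10.png

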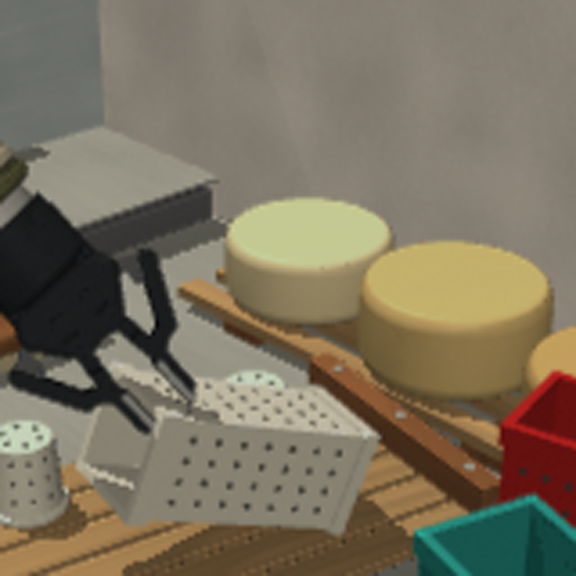

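View pics/top10.png

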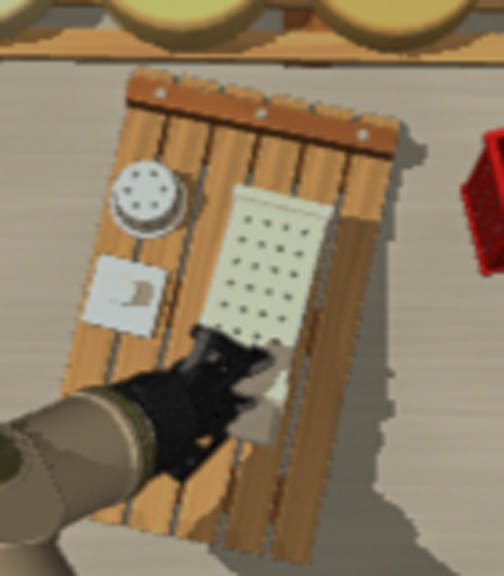

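About 77°. From above the mould is still square to the slats and clear of the baskets. Last stretch now, mostly straight down, with the jaws opened a bit more.

```bash
python3 -m jog '[[[-0.0017,0.0006,-0.0025],[-0.008,-0.007,-0.003],31],[[-0.0017,0.0006,-0.0025],[-0.008,-0.007,-0.003],33],[[-0.0017,0.0006,-0.0025],[-0.008,-0.007,-0.003],34],[[-0.0017,0.0006,-0.0025],[-0.008,-0.007,-0.003],34],[[-0.0017,0.0006,-0.0025],[-0.008,-0.007,-0.003],34]]'
python3 - <<'E'
from go import *
print(sensors.get_obs()["joint_pos"].round(2))
from workcell import cams
import cv2
a,d=cams.camera("side"); a=a[100:260,200:360,::-1]
cv2.imwrite("pics/side11.png",cv2.resize(a,None,fx=3.6,fy=3.6,interpolation=cv2.INTER_CUBIC))
E
```

```text
clock: 12.25
position: [0.4779, 0.0309, 0.1544]
ee_rot: [0.775, 0.493, -0.002, 0.395]
ft_force: [-1.5, -0.5, 0.4]
grip_width: 0.342
[-0.68  0.12 -0.01  2.18  0.9   1.17 -1.64]
```

View pics/side11.png

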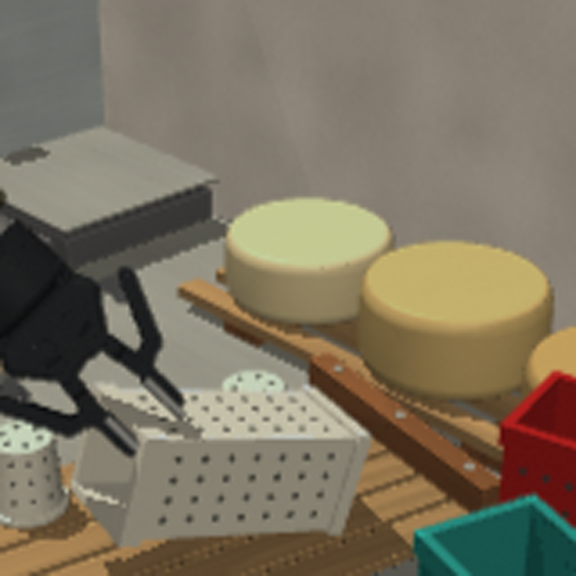

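About 84°. Continue gently.

```bash
python3 -m jog '[[[-0.001,0.0004,-0.0022],[-0.006,-0.005,-0.002],34],[[-0.001,0.0004,-0.0022],[-0.006,-0.005,-0.002],34],[[-0.001,0.0004,-0.0022],[-0.006,-0.005,-0.002],34],[[-0.001,0.0004,-0.0022],[-0.006,-0.005,-0.002],34],[[-0.001,0.0004,-0.0022],[-0.006,-0.005,-0.002],34]]'
python3 - <<'E'
from go import *
from h import proj
for q in(E-.042*l,E-.19*u-.042*l,E-.19*u-.042*l+.084*z,E-.042*l+.084*z): print(((proj("side",q)-[200,100])*3.6).round(0))
from workcell import cams
import cv2
a,d=cams.camera("side"); a=a[100:260,200:360,::-1]
cv2.imwrite("pics/side12.png",cv2.resize(a,None,fx=3.6,fy=3.6,interpolation=cv2.INTER_CUBIC))
E
```

```text
clock: 12.92
position: [0.4723, 0.0332, 0.1423]
ee_rot: [0.771, 0.484, -0.002, 0.414]
ft_force: [-2.6, 0.5, -0.4]
grip_width: 0.341
[343. 534.]
[119. 621.]
[113. 522.]
[346. 439.]
```

View pics/side12.png

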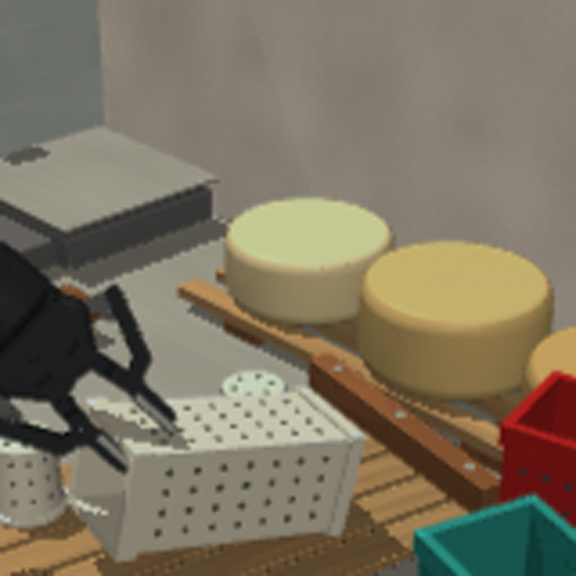

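Projecting the lying pose puts the lower mouth corner at (119,621), while it is at (122,560) now. So the true angle is about 74°, lower than I had been estimating by eye. I'll go back to the computed plan.

Run:
```python
from go import *
for th in(70,74,77,80): p,T,*_=tool(th,60,50,-30,.03,.03,.006); sug(p,T,5,17)
print(sensors.get_obs()["joint_pos"].round(2))
```

```text
total [0.0005, -0.0031, 0.0151] [0.031, 0.022, 0.005] per row x5: [[0.0001, -0.0006, 0.003], [0.006, 0.004, 0.001], 17]
total [-0.0086, -0.0017, 0.0046] [-0.005, -0.008, -0.009] per row x5: [[-0.0017, -0.0003, 0.0009], [-0.001, -0.002, -0.002], 17]
total [-0.015, -0.0007, -0.0036] [-0.032, -0.03, -0.019] per row x5: [[-0.003, -0.0001, -0.0007], [-0.006, -0.006, -0.004], 17]
total [-0.0209, 0.0002, -0.0122] [-0.059, -0.052, -0.03] per row x5: [[-0.0042, 0.0, -0.0024], [-0.012, -0.01, -0.006], 17]
[-0.7   0.16 -0.02  2.2   0.93  1.19 -1.73]
```

```bash
python3 -m jog '[[[-0.0028,0.0002,-0.0018],[-0.008,-0.007,-0.004],34],[[-0.0028,0.0002,-0.0018],[-0.008,-0.007,-0.004],34],[[-0.0028,0.0002,-0.002],[-0.008,-0.007,-0.004],34],[[-0.0028,0.0002,-0.002],[-0.008,-0.007,-0.004],34],[[-0.0028,0.0002,-0.002],[-0.008,-0.007,-0.004],34]]'
python3 - <<'E'
from go import *
for th in(80,84): p,T,*_=tool(th,60,50,-30,.03,.03,.006); sug(p,T,5,17)
print(sensors.get_obs()["joint_pos"].round(2))
from workcell import cams
import cv2
a,d=cams.camera("side"); a=a[120:280,200:360,::-1]
cv2.imwrite("pics/side13.png",cv2.resize(a,None,fx=3.6,fy=3.6,interpolation=cv2.INTER_CUBIC))
E
```

```text
clock: 13.6
position: [0.4576, 0.0346, 0.1318]
ee_rot: [0.767, 0.467, -0.001, 0.439]
ft_force: [-0.5, 0.3, -1.7]
grip_width: 0.343
total [-0.0065, -0.0012, -0.0021] [-0.017, -0.014, -0.009] per row x5: [[-0.0013, -0.0002, -0.0004], [-0.003, -0.003, -0.002], 17]
total [-0.0137, -0.0001, -0.0141] [-0.053, -0.044, -0.023] per row x5: [[-0.0027, -0.0, -0.0028], [-0.011, -0.009, -0.005], 17]
[-0.74  0.19 -0.04  2.23  0.96  1.23 -1.84]
```

View pics/side13.png

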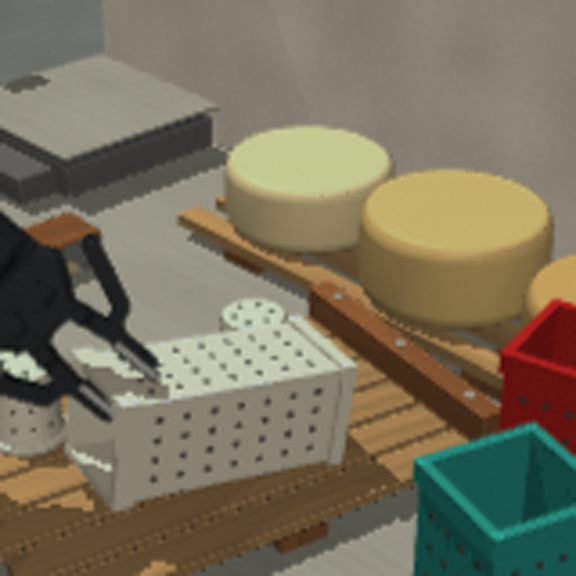

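Run:
```python
from go import *
o=sensors.get_obs()
def chk(p,T,nm):
    print(nm)
    for back in(.03,.05,.07,.1):
        for sgn in(-1,):
            q=p-back*T.apply([0,0,1])+sgn*.06*T.apply([0,1,0]); r=q-E
            print(back,"u",(r@u).round(3),"l",(r@l).round(3),"z",q[2].round(3))
chk(o["position"],R.from_quat(o["ee_rot"]),"now")
p,T,*_=tool(88,60,50,-30,.03,.03,.006); chk(p,T,"88")
from workcell import cams
import cv2
a,d=cams.camera("side"); 
# depth near knuckle & basket
from h import *
m=cams.camera_model("side");K=np.array(m["intrinsics"]);V=np.array(m["view"])
pts=[]
for v in range(190,250):
    for uu in range(195,235):
        if d[v,uu]>0 and a[v,uu].max()<60:
            X=V[:3,:3].T@(d[v,uu]*np.linalg.solve(K,[uu,v,1])-V[:3,3]); pts.append([(X-E)@u,(X-E)@l,X[2]])
pts=np.array(pts); i=np.argsort(pts[:,2])[:8]; print(pts[i].round(3))
w=pts[pts[:,1]>.07]; print("min z for l>.07",w[:,2].min() if len(w) else None)
b=(a[:,:,0]>0)
```

```text
now
0.03 u -0.222 l 0.022 z 0.109
0.05 u -0.232 l 0.034 z 0.122
0.07 u -0.243 l 0.046 z 0.134
0.1 u -0.258 l 0.063 z 0.152
88
0.03 u -0.238 l 0.019 z 0.077
0.05 u -0.249 l 0.032 z 0.087
0.07 u -0.26 l 0.045 z 0.097
0.1 u -0.277 l 0.065 z 0.113
[[-0.171  0.101  0.077]
 [-0.18  -0.006  0.11 ]
 [-0.178 -0.008  0.11 ]
 [-0.177 -0.011  0.111]
 [-0.178 -0.007  0.112]
 [-0.183 -0.006  0.113]
 [-0.183 -0.002  0.114]
 [-0.181 -0.003  0.114]]
min z for l>.07 0.0772073477875474
```

The lower knuckle stays clear of basket_a (l<0.07 against ≥0.094, and farther along). Continuing.

```bash
python3 -m jog '[[[-0.002,0,-0.0025],[-0.009,-0.008,-0.004],35],[[-0.002,0,-0.0025],[-0.009,-0.008,-0.004],35],[[-0.002,0,-0.0025],[-0.009,-0.008,-0.004],35],[[-0.002,0,-0.0025],[-0.009,-0.008,-0.004],36],[[-0.002,0,-0.0025],[-0.009,-0.008,-0.004],36]]'
python3 - <<'E'
from go import *
for th in(84,88): p,T,*_=tool(th,60,50,-30,.03,.03,.006); sug(p,T,5,17)
print(sensors.get_obs()["joint_pos"].round(2))
from workcell import cams
import cv2
a,d=cams.camera("side"); a=a[120:280,200:360,::-1]
cv2.imwrite("pics/side14.png",cv2.resize(a,None,fx=3.6,fy=3.6,interpolation=cv2.INTER_CUBIC))
E
```

```text
clock: 14.32
position: [0.4471, 0.0347, 0.1185]
ee_rot: [0.761, 0.45, -0.001, 0.467]
ft_force: [-0.6, -0.0, -1.6]
grip_width: 0.357
total [-0.0031, -0.0002, -0.0007] [-0.005, -0.001, -0.002] per row x5: [[-0.0006, -0.0, -0.0001], [-0.001, -0.0, -0.0], 17]
total [-0.0095, 0.0007, -0.0131] [-0.041, -0.031, -0.016] per row x5: [[-0.0019, 0.0001, -0.0026], [-0.008, -0.006, -0.003], 17]
[-0.77  0.25 -0.05  2.24  0.99  1.26 -1.96]
```

View pics/side14.png

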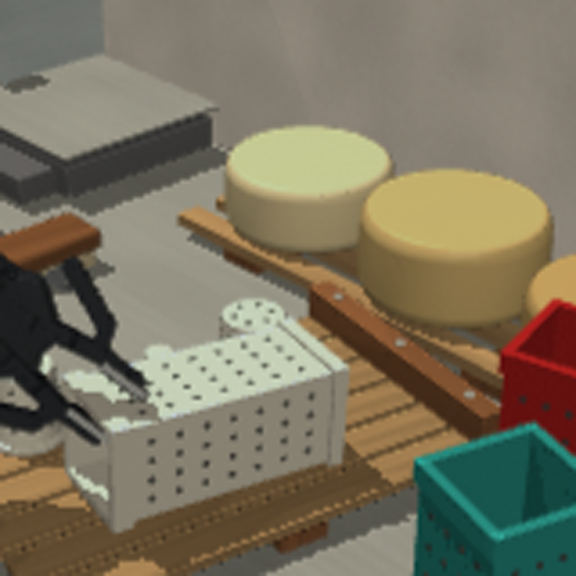

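About 85°; the corner at (117,530) still has about 19 px (16 mm) to go. Easing it the rest of the way.

```bash
python3 -m jog '[[[-0.0013,0.0002,-0.0025],[-0.007,-0.006,-0.003],36],[[-0.0013,0.0002,-0.0025],[-0.007,-0.006,-0.003],36],[[-0.0013,0.0002,-0.0025],[-0.007,-0.006,-0.003],36],[[-0.0013,0.0002,-0.0025],[-0.007,-0.006,-0.003],36],[[-0.0013,0.0002,-0.0025],[-0.007,-0.006,-0.003],36]]'
python3 - <<'E'
from go import *
for th in(88,90): p,T,*_=tool(th,60,50,-30,.03,.03,.006); sug(p,T,5,17)
print(sensors.get_obs()["joint_pos"].round(2))
from workcell import cams
import cv2
a,d=cams.camera("side"); a=a[120:280,200:360,::-1]
cv2.imwrite("pics/side15.png",cv2.resize(a,None,fx=3.6,fy=3.6,interpolation=cv2.INTER_CUBIC))
E
```

```text
clock: 15.0
position: [0.4406, 0.0359, 0.1057]
ee_rot: [0.755, 0.436, -0.0, 0.489]
ft_force: [3.9, -1.2, 8.6]
grip_width: 0.36
total [-0.003, -0.0004, -0.0003] [-0.003, 0.003, -0.001] per row x5: [[-0.0006, -0.0001, -0.0001], [-0.001, 0.001, -0.0], 17]
total [-0.0059, -0.0, -0.0067] [-0.021, -0.012, -0.008] per row x5: [[-0.0012, -0.0, -0.0013], [-0.004, -0.002, -0.002], 17]
[-0.8   0.32 -0.05  2.25  1.01  1.29 -2.05]
```

View pics/side15.png

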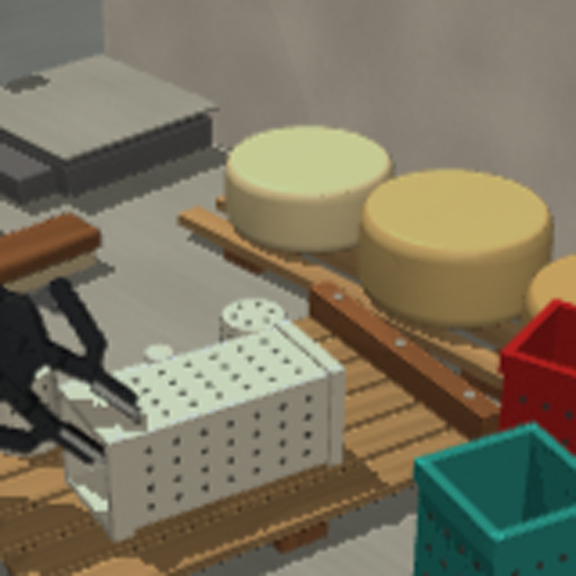

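The +8.6 N upward force shows the outer finger is now pressing the mould onto the board, so it is down. I'll relieve that and withdraw along the finger axis.

```bash
python3 -m jog '[[[0,0,0.002],[0,0,0],37],[[0,0,0.001],[0,0,0],39],[[0,0,0.0],[0,0,0],40]]';  python3 - <<'E'
from go import *
o=sensors.get_obs();print("back dir",-R.from_quat(o["ee_rot"]).apply([0,0,1]).round(3))
from workcell import cams
import cv2
a,d=cams.camera("side"); a=a[140:280,190:350,::-1]
cv2.imwrite("pics/side16.png",cv2.resize(a,None,fx=4,fy=4,interpolation=cv2.INTER_CUBIC))
a,d=cams.camera("top"); a=a[140:270,210:340,::-1]
cv2.imwrite("pics/top16.png",cv2.resize(a,None,fx=4,fy=4,interpolation=cv2.INTER_CUBIC))
E
```

```text
clock: 15.42
position: [0.4405, 0.0359, 0.1087]
ee_rot: [0.755, 0.436, -0.0, 0.49]
ft_force: [0.6, -0.2, -0.3]
grip_width: 0.4
back dir [-0.426  0.74   0.52 ]
```

View pics/side16.png

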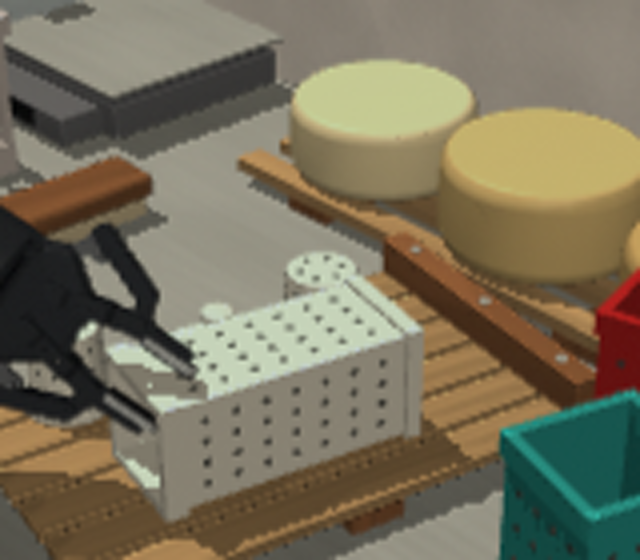

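View pics/top16.png

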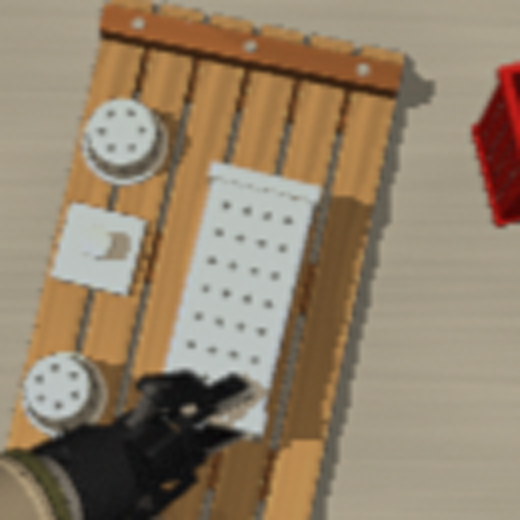

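The mould lies flat and nearly square on the board: foot at (213–320, 165–200) in the top crop, cleat at (245,45). Now withdrawing.

```bash
python3 -m jog '[[[-0.005,0.0085,0.006],[0,0,0],40],[[-0.005,0.0085,0.006],[0,0,0],40],[[-0.005,0.0085,0.006],[0,0,0],40],[[-0.005,0.0085,0.006],[0,0,0],40],[[-0.005,0.0085,0.006],[0,0,0],40]]'; python3 -m jog '[[[-0.005,0.006,0.01],[0,0,0],40],[[-0.004,0.002,0.02],[0,0,0],40],[[-0.0,0,0.025],[0.02,0.02,0],40],[[0,0,0.03],[0.03,0.03,0],50],[[0,0,0.03],[0.05,0.05,0],70]]'; python3 rec.py;  python3 - <<'E'
from go import *
from workcell import cams
import cv2
a,d=cams.camera("side"); a=a[120:280,150:350,::-1]
cv2.imwrite("pics/side17.png",cv2.resize(a,None,fx=3.6,fy=3.6,interpolation=cv2.INTER_CUBIC))
a,d=cams.camera("top"); a=a[120:280,180:340,::-1]
cv2.imwrite("pics/top17.png",cv2.resize(a,None,fx=3.6,fy=3.6,interpolation=cv2.INTER_CUBIC))
E
```

```text
clock: 16.15
position: [0.4136, 0.0815, 0.1407]
ee_rot: [0.755, 0.436, -0.0, 0.49]
ft_force: [0.9, 0.2, -0.9]
grip_width: 0.401
clock: 16.77
position: [0.4018, 0.0913, 0.2593]
ee_rot: [0.776, 0.462, -0.018, 0.428]
ft_force: [1.1, 0.9, 0.3]
grip_width: 0.69
[-0.837, -0.011, -0.106, 2.1, 0.772, 1.548, -1.661]
```

View pics/side17.png

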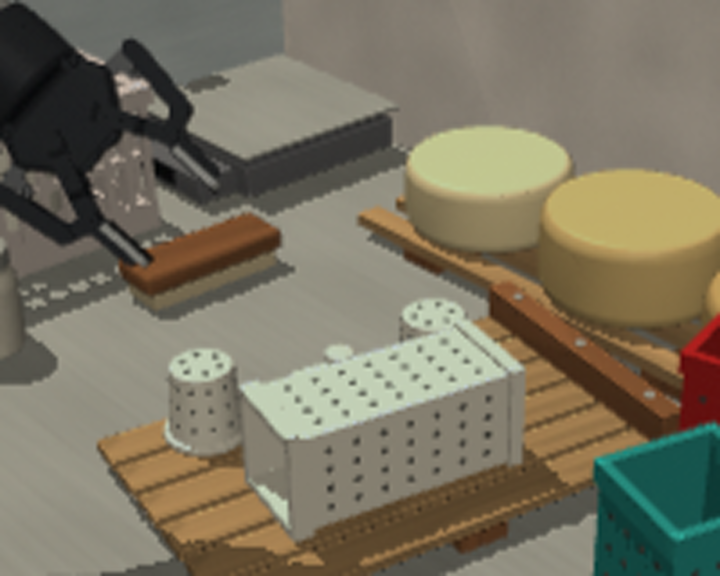

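View pics/top17.png

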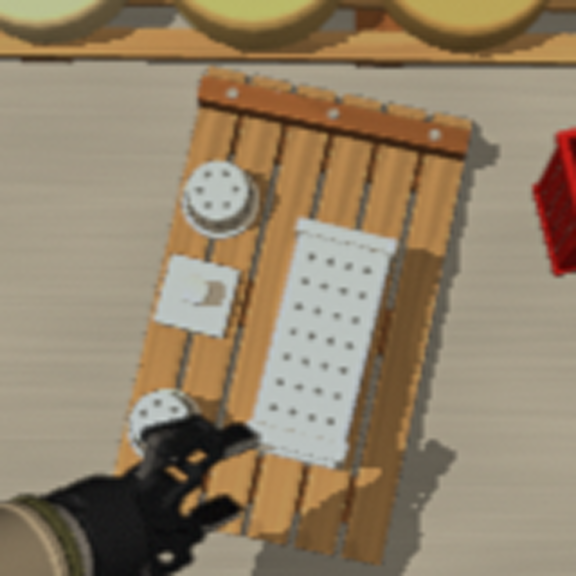

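The mould lies on its side, unsupported, and the baskets and follower are where they were. Next I'll measure it and plan the push.

Run:
```python
from go import *
from h import ray
t=lambda a,b,zz:ray("top",180+a/3.6,120+b/3.6,zz)
for nm,a,b,zz in[("footL",300,219,.108),("footR",396,241,.108),("mouthR",342,467,.108),("cleatL in",197,105,.054),("cleatR in",466,158,.054)]:
    q=t(a,b,zz); r=q-E; print(nm,q.round(4),"u",(r@u).round(4),"l",(r@l).round(4))
s=lambda a,b,zz:ray("side",150+a/3.6,120+b/3.6,zz)
for nm,a,b,zz in[("mouthR bot",300,537,.026),("footR bot",522,463,.026),("footR top",524,366,.108),("mouthL top",243,388,.108),("footL top",455,318,.108)]:
    q=s(a,b,zz); r=q-E; print(nm,q.round(4),"u",(r@u).round(4),"l",(r@l).round(4))
o=sensors.get_obs()
for sg in(1,-1):
    T=frame(-z,sg*l)
    for pos in((.40,.04,.16),(.40,.04,.066),(.51,.02,.066)):
        b=ik(np.array(pos),T,[o["joint_pos"]]);print(sg,pos,b[1].round(1),b[2].round(1),b[3].round(2))
```

```text
footL [0.6255 0.0473 0.108 ] u 0.0017 l 0.0447
footR [ 0.608  -0.0324  0.108 ] u -0.001 l -0.0368
mouthR [0.4207 0.01   0.108 ] u -0.1928 l -0.0293
cleatL in [0.737  0.1394 0.054 ] u 0.0945 l 0.1556
cleatR in [ 0.6932 -0.0942  0.054 ] u 0.0939 l -0.0821
mouthR bot [0.4283 0.0043 0.026 ] u -0.1843 l -0.0335
footR bot [ 0.6044 -0.0405  0.026 ] u -0.0031 l -0.0455
footR top [ 0.6083 -0.0353  0.108 ] u -0.0002 l -0.0397
mouthL top [0.4421 0.0797 0.108 ] u -0.1845 l 0.0432
footL top [0.6188 0.0483 0.108 ] u -0.0051 l 0.0444
1 (0.4, 0.04, 0.16) 0.0 0.0 [-0.6  -0.06  0.4   2.09  0.05  1.1   1.16]
1 (0.4, 0.04, 0.066) 0.0 0.0 [-0.22  0.1   0.04  2.18  0.01  0.87  1.21]
1 (0.51, 0.02, 0.066) 0.0 0.0 [ 0.23  0.31 -0.4   1.93  0.15  0.92  1.15]
-1 (0.4, 0.04, 0.16) 0.0 0.0 [-0.48 -0.06  0.29  2.09  0.04  1.1  -1.97]
-1 (0.4, 0.04, 0.066) 0.0 0.0 [-0.4   0.1   0.23  2.18 -0.02  0.87 -1.91]
-1 (0.51, 0.02, 0.066) 0.0 0.0 [-0.24  0.31  0.14  1.93 -0.06  0.92 -1.82]
```

Run:
```python
from go import *
T=frame(-z,-l); p=E-.222*u+.007*l; p[2]=.2; print(p); sug(p,T,6,76); p[2]=.066; sug(p,T,6,76)
```

```text
[0.398762 0.050929 0.2     ]
total [-0.0045, -0.0407, -0.062] [0.933, -0.119, -1.164] per row x6: [[-0.0007, -0.0068, -0.0103], [0.155, -0.02, -0.194], 76]
total [-0.0045, -0.0407, -0.196] [0.933, -0.119, -1.164] per row x6: [[-0.0007, -0.0068, -0.0327], [0.155, -0.02, -0.194], 76]
```

```bash
python3 -m jog '[[[0,-0.004,0.002],[0.078,-0.01,-0.097],76],[[0,-0.004,0],[0.078,-0.01,-0.097],76],[[0,-0.004,0],[0.078,-0.01,-0.097],76],[[0,-0.004,0],[0.078,-0.01,-0.097],76],[[0,-0.004,0],[0.078,-0.01,-0.097],76]]'; python3 -m jog '[[[0,-0.004,0],[0.078,-0.01,-0.097],76],[[0,-0.004,0],[0.078,-0.01,-0.097],76],[[0,-0.004,0],[0.078,-0.01,-0.097],76],[[0,-0.004,0],[0.078,-0.01,-0.097],76],[[0,-0.004,0],[0.078,-0.01,-0.097],76]]'; python3 rec.py
python3 - <<'E'
from go import *
T=frame(-z,-l); p=E-.222*u+.007*l; p[2]=.2; sug(p,T,3,76)
E
```

```text
clock: 17.5
position: [0.4007, 0.0724, 0.2636]
ee_rot: [0.935, 0.239, -0.009, 0.261]
ft_force: [0.4, 0.6, -0.0]
grip_width: 0.761
clock: 18.12
position: [0.3985, 0.0525, 0.2626]
ee_rot: [0.998, -0.008, -0.005, 0.067]
ft_force: [0.6, 0.9, -0.2]
grip_width: 0.758
[-0.566, -0.162, 0.2, 1.97, 0.155, 1.391, -1.988]
total [0.0003, -0.0016, -0.0626] [0.132, -0.022, -0.167] per row x3: [[0.0001, -0.0005, -0.0209], [0.044, -0.007, -0.056], 76]
```

```bash
python3 -m jog '[[[0,0,-0.02],[0.044,-0.007,-0.056],76],[[0,0,-0.02],[0.044,-0.007,-0.056],76],[[0,0,-0.02],[0.044,-0.007,-0.056],76],[[0,0,0],[0,0,0],76]]'; python3 rec.py
python3 - <<'E'
from go import *
T=frame(-z,-l); p=E-.222*u+.007*l; p[2]=.066; sug(p,T,5,76)
from workcell import cams
import cv2
a,d=cams.camera("side"); a=a[100:280,130:350,::-1]
cv2.imwrite("pics/side18.png",cv2.resize(a,None,fx=3.2,fy=3.2,interpolation=cv2.INTER_CUBIC))
E
```

```text
clock: 18.62
position: [0.3964, 0.0517, 0.2006]
ee_rot: [0.995, -0.096, -0.002, -0.002]
ft_force: [-0.4, -0.5, 1.5]
grip_width: 0.759
[-0.524, -0.153, 0.262, 2.086, 0.037, 1.206, -2.042]
total [0.0023, -0.0008, -0.1346] [-0.004, -0.004, 0.01] per row x5: [[0.0005, -0.0002, -0.0269], [-0.001, -0.001, 0.002], 76]
```

View pics/side18.png

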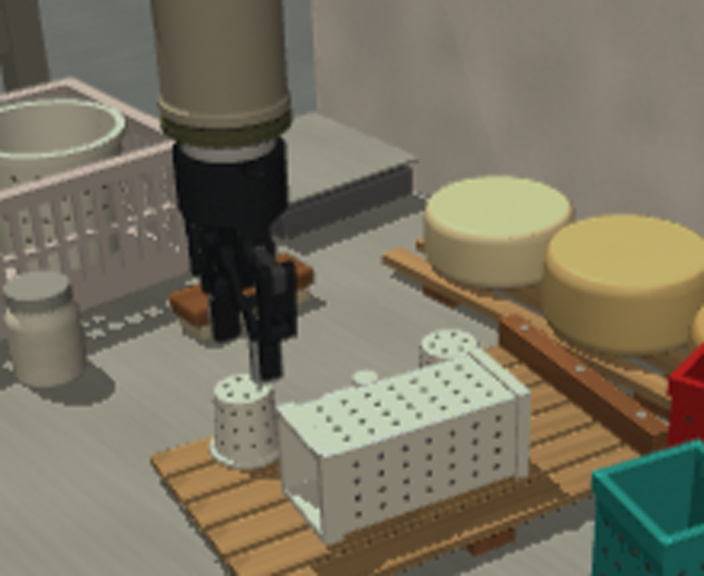

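The hand is in front of the mouth, jaws across the board, with clearance to basket_a. Descending.

```bash
python3 -m jog '[[[0,-0.0005,-0.027],[0,0,0],76],[[0,-0.0005,-0.027],[0,0,0],76],[[0,-0.0005,-0.027],[0,0,0],76],[[0,0,-0.027],[0,0,0],76],[[0,0,-0.02],[0,0,0],76]]'; python3 rec.py
python3 - <<'E'
from go import *
o=sensors.get_obs();r=o["position"]-E;print((r@u).round(4),(r@l).round(4))
T=frame(-z,-l); p=E-.2*u+.007*l; p[2]=.07; sug(p,T,5,76)
from workcell import cams
import cv2
a,d=cams.camera("side"); a=a[120:280,150:350,::-1]
cv2.imwrite("pics/side19.png",cv2.resize(a,None,fx=3.6,fy=3.6,interpolation=cv2.INTER_CUBIC))
E
```

```text
clock: 19.3
position: [0.4002, 0.0544, 0.0759]
ee_rot: [0.996, -0.089, 0.002, -0.001]
ft_force: [0.7, -0.4, -0.8]
grip_width: 0.765
[-0.525, 0.028, 0.283, 2.221, -0.011, 0.889, -1.985]
-0.2211 0.0107
total [0.0202, -0.0075, -0.0059] [-0.002, 0.004, -0.005] per row x5: [[0.004, -0.0015, -0.0012], [-0.0, 0.001, -0.001], 76]
```

View pics/side19.png

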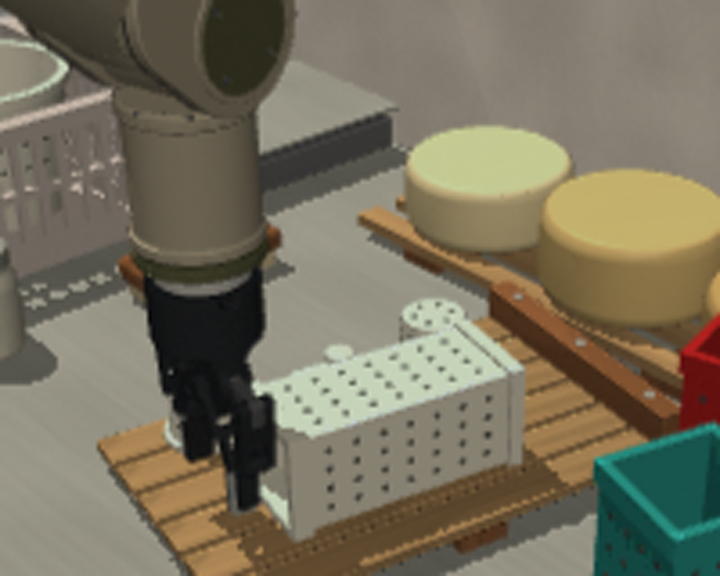

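Both fingers face the two side rims. I'll open slightly, centre, and push slowly along the board.

```bash
python3 -m jog '[[[0,-0.004,-0.004],[0,0,-0.005],80],[[0.004,-0.0008,0],[0,0,0],80],[[0.004,-0.0008,0],[0,0,0],80],[[0.004,-0.0008,0],[0,0,0],80],[[0.004,-0.0008,0],[0,0,0],80]]'
python3 - <<'E'
from go import *
o=sensors.get_obs();r=o["position"]-E;print((r@u).round(4),(r@l).round(4))
T=frame(-z,-l);sug(o["position"],T,1,80)
from workcell import cams
import cv2
a,d=cams.camera("side"); a=a[120:280,150:350,::-1]
cv2.imwrite("pics/side20.png",cv2.resize(a,None,fx=3.6,fy=3.6,interpolation=cv2.INTER_CUBIC))
E
```

```text
clock: 19.98
position: [0.4181, 0.0478, 0.0729]
ee_rot: [0.996, -0.09, 0.002, -0.001]
ft_force: [-0.0, 0.9, 0.4]
grip_width: 0.803
-0.2023 0.0074
total [0.0, 0.0, 0.0] [-0.002, 0.005, -0.003] per row x1: [[0.0, 0.0, 0.0], [-0.002, 0.005, -0.003], 80]
```

View pics/side20.png

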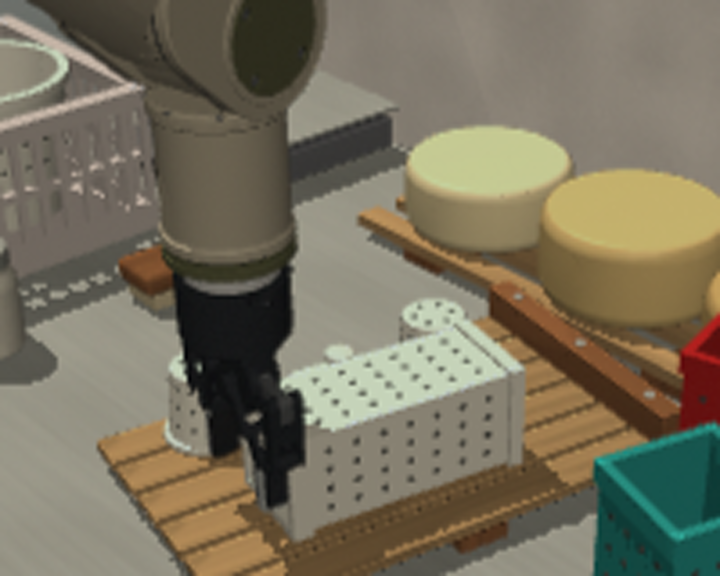

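```bash
python3 -m jog '[[[0.0045,-0.0008,0],[0,0,0],80],[[0.0045,-0.0008,0],[0,0,0],80],[[0.0045,-0.0008,0],[0,0,0],80],[[0.0045,-0.0008,0],[0,0,0],80],[[0.0045,-0.0008,0],[0,0,0],80]]';  python3 -m jog '[[[0.0045,-0.0008,0],[0,0,0],80],[[0.0045,-0.0008,0],[0,0,0],80],[[0.0045,-0.0008,0],[0,0,0],80],[[0.0045,-0.0008,0],[0,0,0],80],[[0.0045,-0.0008,0],[0,0,0],80]]'
python3 - <<'E'
from go import *
o=sensors.get_obs();r=o["position"]-E;print((r@u).round(4),(r@l).round(4))
T=frame(-z,-l);sug(o["position"],T,1,80)
from workcell import cams
import cv2
a,d=cams.camera("side"); a=a[120:280,150:350,::-1]
cv2.imwrite("pics/side21.png",cv2.resize(a,None,fx=3.6,fy=3.6,interpolation=cv2.INTER_CUBIC))
a,d=cams.camera("top"); a=a[120:280,180:340,::-1]
cv2.imwrite("pics/top21.png",cv2.resize(a,None,fx=3.6,fy=3.6,interpolation=cv2.INTER_CUBIC))
E
```

```text
clock: 20.65
position: [0.4409, 0.0434, 0.0724]
ee_rot: [0.996, -0.09, 0.001, -0.001]
ft_force: [-3.3, 0.1, 1.6]
grip_width: 0.795
clock: 21.28
position: [0.465, 0.0393, 0.0724]
ee_rot: [0.996, -0.09, 0.001, -0.001]
ft_force: [-4.4, 0.5, 1.9]
grip_width: 0.805
-0.1547 0.0076
total [0.0, 0.0, 0.0] [-0.002, 0.002, -0.003] per row x1: [[0.0, 0.0, 0.0], [-0.002, 0.002, -0.003], 80]
```

View pics/side21.png

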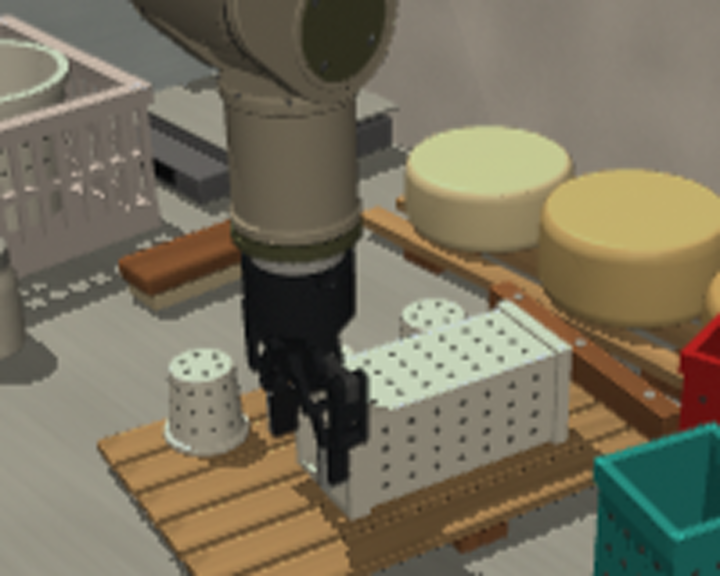

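View pics/top21.png

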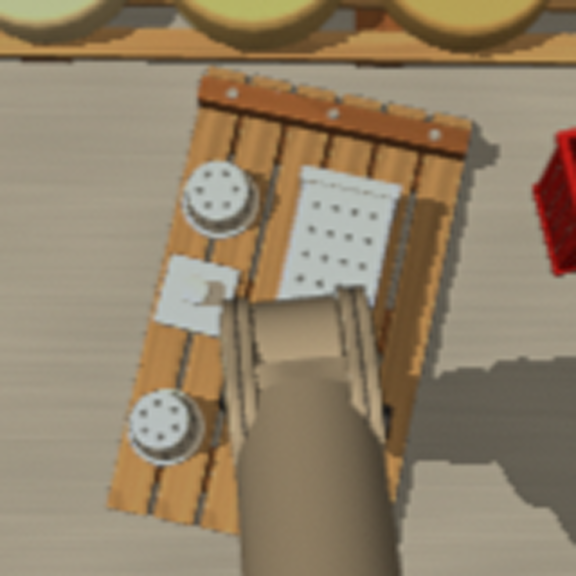

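It slides square, with about 4.5 N of push, and the foot edge (303,168)–(402,188) is now parallel to the cleat. Continuing.

```bash
python3 -m jog '[[[0.0045,-0.0008,0],[0,0,0],80],[[0.0045,-0.0008,0],[0,0,0],80],[[0.0045,-0.0008,0],[0,0,0],80],[[0.0045,-0.0008,0],[0,0,0],80],[[0.0045,-0.0008,0],[0,0,0],80]]';  python3 -m jog '[[[0.003,-0.0006,0],[0,0,0],80],[[0.003,-0.0006,0],[0,0,0],80],[[0.003,-0.0006,0],[0,0,0],80]]'
python3 - <<'E'
from go import *
o=sensors.get_obs();r=o["position"]-E;print((r@u).round(4),(r@l).round(4))
from workcell import cams
import cv2
a,d=cams.camera("side"); a=a[130:270,200:360,::-1]
cv2.imwrite("pics/side22.png",cv2.resize(a,None,fx=4,fy=4,interpolation=cv2.INTER_CUBIC))
a,d=cams.camera("top"); a=a[130:210,220:330,::-1]
cv2.imwrite("pics/top22.png",cv2.resize(a,None,fx=6,fy=6,interpolation=cv2.INTER_CUBIC))
E
```

```text
clock: 22.0
position: [0.4889, 0.035, 0.0724]
ee_rot: [0.996, -0.09, 0.001, -0.001]
ft_force: [-3.0, 0.2, 1.2]
grip_width: 0.795
clock: 22.38
position: [0.4986, 0.0331, 0.0723]
ee_rot: [0.996, -0.09, 0.001, -0.001]
ft_force: [-3.6, 1.3, 2.5]
grip_width: 0.802
-0.1205 0.0077
```

View pics/top22.png

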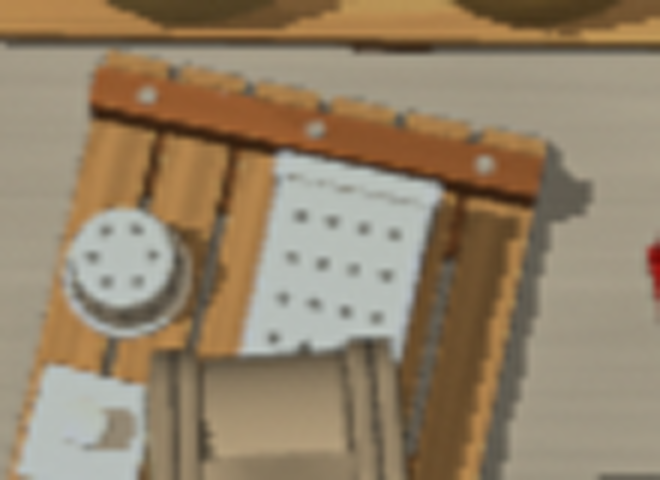

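View pics/side22.png

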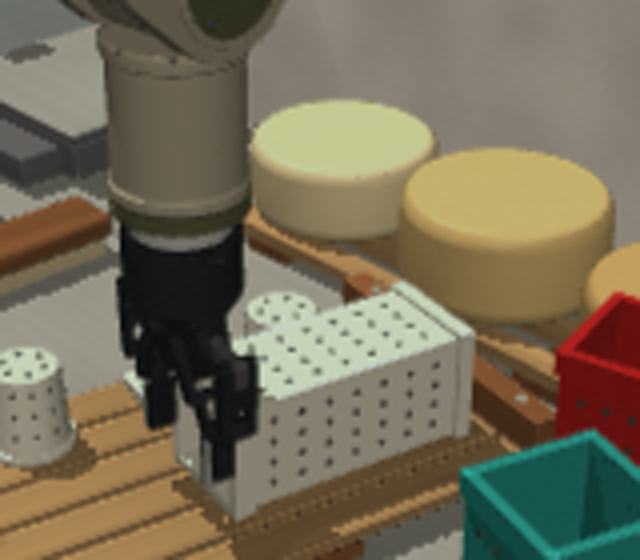

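A few millimetres remain. I'll push in small steps and watch the force.

```bash
python3 -m jog '[[[0.0025,-0.0005,0],[0,0,0],80],[[0.0025,-0.0005,0],[0,0,0],80]]';  python3 -m jog '[[[0.0025,-0.0005,0],[0,0,0],80],[[0.002,-0.0004,0],[0,0,0],80]]'
python3 - <<'E'
from go import *
o=sensors.get_obs();r=o["position"]-E;print((r@u).round(4),o["ft_force"].round(1))
E
```

```text
clock: 22.72
position: [0.504, 0.032, 0.0724]
ee_rot: [0.996, -0.09, 0.001, -0.001]
ft_force: [-4.3, 0.0, 2.3]
grip_width: 0.8
clock: 22.98
position: [0.5087, 0.0311, 0.0724]
ee_rot: [0.996, -0.09, 0.001, -0.001]
ft_force: [-3.8, -0.1, 1.6]
grip_width: 0.798
-0.1102 [-3.8 -0.1  1.6]
```

```bash
python3 -m jog '[[[0.002,-0.0004,0],[0,0,0],80]]';  python3 -m jog '[[[0.002,-0.0004,0],[0,0,0],80]]' ;python3 -m jog '[[[0.0015,-0.0003,0],[0,0,0],80]]'
```

```text
clock: 23.1
position: [0.5108, 0.0307, 0.0723]
ee_rot: [0.996, -0.09, 0.001, -0.001]
ft_force: [-3.1, 0.0, 1.3]
grip_width: 0.796
clock: 23.22
position: [0.513, 0.0303, 0.0724]
ee_rot: [0.996, -0.09, 0.001, -0.001]
ft_force: [-3.2, 1.0, 1.3]
grip_width: 0.802
clock: 23.35
position: [0.5146, 0.0299, 0.0724]
ee_rot: [0.996, -0.09, 0.001, -0.001]
ft_force: [-3.4, 0.3, 2.1]
grip_width: 0.8
```

```bash
python3 -m jog '[[[0.0015,-0.0003,0],[0,0,0],80]]';  python3 -m jog '[[[0.0015,-0.0003,0],[0,0,0],80]]'
python3 - <<'E'
from workcell import cams
import cv2
a,d=cams.camera("top"); a=a[130:210,220:330,::-1]
cv2.imwrite("pics/top23.png",cv2.resize(a,None,fx=6,fy=6,interpolation=cv2.INTER_CUBIC))
E
```

```text
clock: 23.48
position: [0.5162, 0.0296, 0.0724]
ee_rot: [0.996, -0.09, 0.001, -0.001]
ft_force: [-2.4, 0.5, 2.3]
grip_width: 0.801
clock: 23.6
position: [0.5166, 0.0294, 0.072]
ee_rot: [0.996, -0.09, -0.0, -0.001]
ft_force: [-11.8, 1.4, 4.3]
grip_width: 0.798
```

View pics/top23.png

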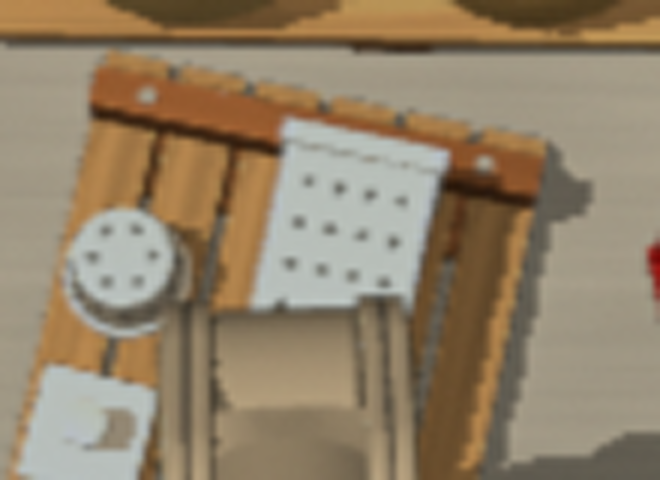

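The force jumped to 12 N and the hand stopped: the foot is against the cleat. One more small press to square it, then back off and lift clear.

```bash
python3 -m jog '[[[0.0012,-0.0002,0],[0,0,0],80],[[0.0008,-0.0001,0],[0,0,0],80]]';  python3 -m jog '[[[-0.004,0.0007,0],[0,0,0],80],[[-0.01,0.0018,0],[0,0,0],80],[[-0.015,0.0027,0],[0,0,0],80],[[-0.015,0.0027,0],[0,0,0],80],[[0,0,0.03],[0,0,0],80]]';python3 -m jog '[[[0,0,0.05],[0,0,0],80],[[0,0,0.05],[0,0,0],80],[[-0.01,0.04,0.03],[0,0,0],80],[[-0.01,0.05,0.03],[0,0,0],80],[[-0.01,0.05,0.02],[0,0,0],80]]'; python3 -m jog '[[[-0.01,0.06,0],[0,0,0],80],[[-0.01,0.06,0],[0,0,0],80],[[-0.01,0.06,0],[0,0,0],80],[[0,0,0],[0,0,0],80]]'
python3 - <<'E'
from workcell import cams
import cv2
a,d=cams.camera("top"); cv2.imwrite("pics/top24f.png",a[:,:,::-1]); a=a[130:270,205:325,::-1]
cv2.imwrite("pics/top24.png",cv2.resize(a,None,fx=4.2,fy=4.2,interpolation=cv2.INTER_CUBIC))
a,d=cams.camera("side"); a=a[130:280,170:360,::-1]
cv2.imwrite("pics/side24.png",cv2.resize(a,None,fx=4,fy=4,interpolation=cv2.INTER_CUBIC))
E
```

```text
clock: 23.9
position: [0.5164, 0.0295, 0.071]
ee_rot: [0.996, -0.089, -0.003, -0.001]
ft_force: [-7.0, 1.1, 2.9]
grip_width: 0.799
clock: 24.52
position: [0.4684, 0.0373, 0.1]
ee_rot: [0.996, -0.09, -0.003, 0.0]
ft_force: [0.7, 1.5, 0.5]
grip_width: 0.801
clock: 25.15
position: [0.4337, 0.1769, 0.2869]
ee_rot: [0.996, -0.094, -0.001, -0.001]
ft_force: [0.4, 1.0, -0.4]
grip_width: 0.8
clock: 25.65
position: [0.3978, 0.3653, 0.2893]
ee_rot: [0.996, -0.091, 0.001, -0.003]
ft_force: [0.6, -0.7, -0.1]
grip_width: 0.797
```

View pics/top24.png

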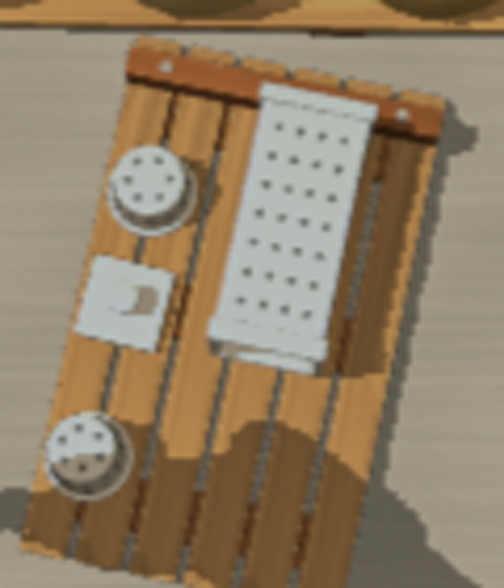

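View pics/side24.png

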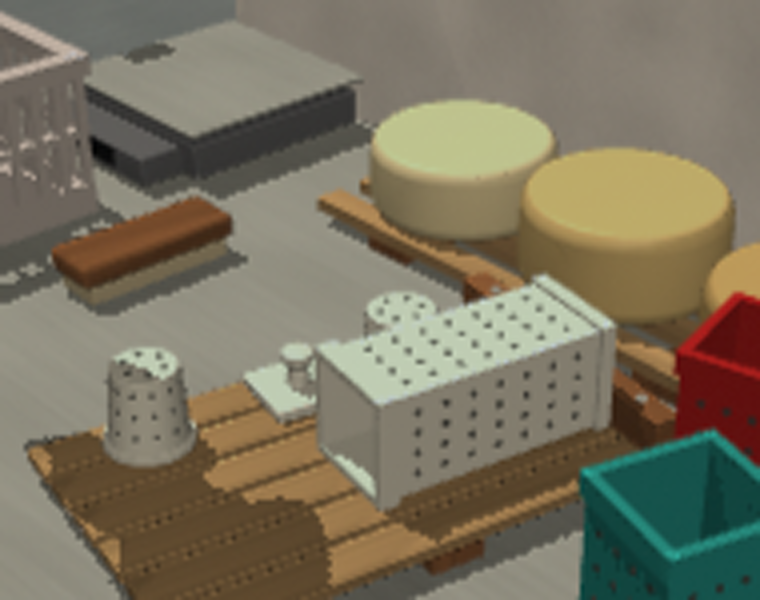

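View pics/top24f.png

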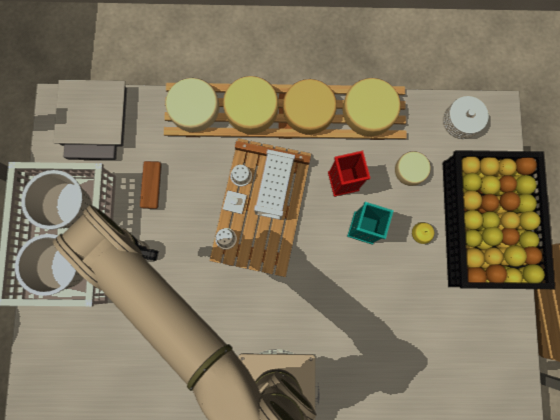

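Run:
```python
from go import *
from h import ray
t=lambda a,b,zz:(ray("top",205+a/4.2,130+b/4.2,zz)-E)
for nm,a,b,zz in[("footL",262,84,.108),("footR",378,107,.108),("mouthL",210,340,.108),("mouthR",324,362,.108),("cleatL",126,79,.054),("cleatR",441,138,.054)]:
    r=t(a,b,zz); print(nm,"u",(r@u).round(4),"l",(r@l).round(4))
```

```text
footL u 0.0972 l 0.0516
footR u 0.0969 l -0.0333
mouthL u -0.0922 l 0.0508
mouthR u -0.0919 l -0.0308
cleatL u 0.0958 l 0.155
cleatR u 0.0975 l -0.0832
```

The foot corners measure 97.2 and 96.9 mm and the cleat face 95.8 to 97.5 mm, so the foot is flush and square. Handing in.

```bash
python3 -c "
from workcell import manip
print(manip.hand_in())"
```

```text
the job is handed in; nothing more can be done
None
```

The mould is on its side with its foot square against the cleat, but an early force spike of about 150 N may break the 120 N wrist limit.

**What I did:** I held the cleat-side rim loosely between the fingertips and tipped the mould away from the cleat. I eased it down with the inner finger under the rim until it lay on the board. The foot edge did not visibly slide while it was let down. I then pushed both side rims of the mouth with the two open fingers at about 4 N, until the foot met the cleat at about 12 N. The job took about 26 s of robot time.

**Last checks, with the hand clear:**
- **Foot:** its two corners measured 97.2 and 96.9 mm along the board, against 95.8 to 97.5 mm for the cleat face. That is flush and square within camera accuracy.
- **Bystanders:** both baskets, the follower, the brush and the look-alikes look unmoved in the pictures. The salt jar is hidden under the arm in the last top view, so I did not check it again after about 18.6 s.

**What went wrong or disagreed:**
- **Force spike:** at about 2 s, while I was testing a tilted pose in free air, one force reading was (-83, 5, -129) N. I saw no contact. Joint 4 was then at 2.416, against its limit of 2.42, so I suspect the arm ran into that stop. The reading was back to zero in the next call, and nothing in the scene had moved.
- **Tilt estimate:** partway down I judged the tilt by eye about 10° too high. I corrected it against the projected geometry, and the mould stayed held throughout.

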